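# Sort the steel standard bars by length and lock the keeper

## Robot

A 6-joint arm with a two-finger parallel gripper is mounted at the origin on the work surface. World frame = base frame: x ahead of the robot, y to its left, z up, the work surface at z = 0. Lengths are in m, angles in rad, forces in N, time in s.
With the tool pointing down it reaches from about 0.275 to 0.75 m from the base axis. Payload 10.2 kg.
Tool frame: the origin (TCP) lies midway between the tips of the shut fingers; the grasp point (between the pads) lies 19 mm behind it; z points along the fingers, y is the direction in which the jaws open and shut (so a half turn about z gives the same grasp; the last joint's range is limited). The gripper opens to 85 mm and grips with 20 to 120 N. Pads are 22 mm wide; open, the fingers measure 114 mm over their backs; the gripper's body (76 mm by 85 mm) begins 54 mm behind the grasp point. The pads swing forward as they close: fully open they stand 13 mm farther back than shut.
Start: joints at [0.961, 0.313, 1.498, -0, 1.331, -0.223], TCP at [0.198, 0.486, 0.231] pointing down, gripper open.
Joint ranges: [-2.94, 2.94], [-0.97, 2.17], [0.19, 2.56], [-1.23, 4.37], [0.02, 3.11], [-2.88, 2.88]. Speed limits (rad/s): [2.39, 2.39, 3.01, 3.14, 3.14, 3.14].

## Interface

Orientations are given as [roll, pitch, yaw] about the fixed x, y, z axes, in that order (R = Rz(yaw) Ry(pitch) Rx(roll)).
In Python, from cell import bot gives the robot as it stands.
- The arm moves only by the tool play_rows, never from a script. Its argument "motion" is a list of rows, each an object with "offset": the shift along the tool's x, y, z in mm, a list of three; "turn": the turn, a rotation vector about the tool's x, y, z in rad, a list of three; "fingers": the finger opening in mm, from 0 to 85.4. A call has 1 to 8 rows; each row shifts and turns the commanded pose from where the row before left it, along the tool's axes as they then stand; what a row does not reach is not made up. A row lasts 1/8 s, in which the tool goes at most 62.5 mm and 10.7 degrees, less where a joint would pass 70% of its speed; a pose out of reach is approached as far as the arm can. A call is refused whole if a number of a shift passes 62.5 or a number of a turn 0.188, either way. A call with a gripper value outside its range is refused whole. The fingers move at their own pace and stop on an object; "grip_force" is the grip in N (left out, the last holds). Time passes only in rows, so rows that do not move let the fingers close. It gives the time, the measured TCP pose, the force and the opening at its end, in the units of the state.
- bot.read_state(): the state, without advancing time (a new reading comes with each control period).
- bot.capture(name): name is "scene" or "top" or "wrist"; returns a dict with "image" (384x512x3 uint8, blue, green, red), "fx", "fy", "cx", "cy" (pixels), "extrinsics" (4x4, takes a point from camera to world coordinates). Camera axes: x right, y down, z forward; pixel columns grow to the right and rows downward; lengths in m; the calibration is good to about 2 mm. A picture is of the moment at which its call begins. There is no depth.
- bot.sign_off(): hands the job in, once; it reports no verdict.
The state is a dict: "t": time; "joint_positions": joint angles; "joint_velocities": joint speeds; "joint_torque": joint torques, N m; "ee_pos": TCP position; "ee_rot": TCP orientation; "contact_force": force on the tool from outside, world axes, zero at the start; "ft_torque": the same for the moment, N m; "width": finger opening in m.
Only numpy, scipy, OpenCV 4.12 (cv2) and the standard library are available. Lean on these libraries where they do the work, as an engineer would, in place of code of your own. Each camera call takes 0.05 s, during which the arm holds its last target.

## Task

Sort the three loose steel bars by length: lay each one flat in the empty bay of the tray row that already holds a bar of the same length. Then pull the keeper's black knob up, turn it so that the arm swings across all three rows, and let it drop fully into its closed notch. Leave the bars already in the tray and the other things on the bench where they are.

Things in the scene. Friction and masses are not known exactly. Their poses are not given: they have to be found in the camera images.
- tray: fixed grey tray, plate 192 x 232 x 4 mm on the bench, moved and turned each time; origin on the bench surface. x along the rows, y across. Three rows at y = -32, 16, 64 mm, each with two equal bays end to end: a filled one centred at x = +45 mm, an empty one at x = -45 mm. Floors 4 mm above the bench, ridges 6 mm higher. Keeper axis at x 0, y -105 mm.
- bay0 (a point): floor centre of the empty bay in the row at tray y = -32 mm, 4 mm above the bench; axes as the tray. Bay 86 x 23 mm inside, ridges 6 mm high around it, the long ones missing over the middle 30 mm for fingers. The filled bay is 90 mm further along +x. The bar length of the row changes each time.
- bay1 (a point): floor centre of the empty bay in the row at tray y = +16 mm, 4 mm above the bench; axes as the tray. Bay 86 x 23 mm inside, ridges 6 mm high around it, the long ones missing over the middle 30 mm for fingers. The filled bay is 90 mm further along +x. The bar length of the row changes each time.
- bay2 (a point): floor centre of the empty bay in the row at tray y = +64 mm, 4 mm above the bench; axes as the tray. Bay 86 x 23 mm inside, ridges 6 mm high around it, the long ones missing over the middle 30 mm for fingers. The filled bay is 90 mm further along +x. The bar length of the row changes each time.
- bar_short: loose plain steel bar, 16 x 16 mm square and 50 mm long, about 100 g, lying on the bench; origin at its middle (8 mm above what it lies on), x along its length. Which bar lies where changes.
- bar_mid: loose plain steel bar, 16 x 16 mm square and 62 mm long, about 125 g, lying on the bench; origin at its middle (8 mm above what it lies on), x along its length. Which bar lies where changes.
- bar_long: loose plain steel bar, 16 x 16 mm square and 74 mm long, about 149 g, lying on the bench; origin at its middle (8 mm above what it lies on), x along its length. Which bar lies where changes.
- mate_short: plain steel bar, 16 x 16 mm and 50 mm long, already lying in one of the tray's filled bays: it shows that its row is the row for 50 mm bars. Origin at its middle, x along its length. It stays where it is.
- mate_mid: plain steel bar, 16 x 16 mm and 62 mm long, already lying in one of the tray's filled bays: it shows that its row is the row for 62 mm bars. Origin at its middle, x along its length. It stays where it is.
- mate_long: plain steel bar, 16 x 16 mm and 74 mm long, already lying in one of the tray's filled bays: it shows that its row is the row for 74 mm bars. Origin at its middle, x along its length. It stays where it is.
- knob_grip (a point): grip point of the black keeper knob, on its upright axis, 50 mm above the bench when down. Knob: ribbed round knob 32 mm in diameter, from 28 to 62 mm above the bench, fixed on a flat aluminium arm 56 mm wide, 5 mm thick, underside 23 mm above the bench, reaching 186 mm from the axis. x points along the arm.
- keeper_lift (a joint): height in m by which knob and arm are pulled up together: 0 = dropped fully into a notch, 0.014 = upper stop. Spring and weight pull it down (about 5 N at 0, 8.5 N at the top). In a notch, pins prevent turning until it is over 0.008 up; between the notches it rests about 0.007 up.
- keeper_turn (a joint): turn of knob and arm in rad, anticlockwise from above, slight friction. About 0 = open notch (arm 20 degrees from tray +x towards +y, clear of the bays); 1.22 = closed notch (arm along tray +y, across all rows, 3 mm above the inner ends of flat-lying bars). Stops at -0.08 and 1.30; drops into a notch within about 0.1 of it.
- loupe: small black loupe, a disc 32 mm across and 14 mm high, lying among the loose bars; origin at the centre of its underside. To be left alone.
- vial: small amber glass jar, 28 mm across and 55 mm high, upright; origin at the centre of its underside. To be left alone.
- brush: dusting brush 150 mm long lying flat; origin under its middle, x along it. To be left alone.
- caliper: steel slide caliper 190 mm long lying flat; origin under its middle, x along its beam. To be left alone.
There are look-alikes about, which are no part of the job. Leave any pink look-alike of the bar_short alone. Leave any yellow look-alike of the mate_short alone.

How it is judged:
On the way, in this order (a step that is already met when the one before it is completed fails the run):
1. all three loose bars lie flat in the empty bays, each in the row of its own length, with the keeper still open (x of bar_short in the frame of mate_short between -0.112 and -0.068 m and y of bar_short in the frame of mate_short between -0.012 and 0.012 m and z of bar_short in the frame of mate_short between -0.002 and 0.002 m and angle between the x axis of each of bar_short, bar_mid, bar_long and the x axis of tray, either way round below 0.15 rad and x of bar_mid in the frame of mate_mid between -0.112 and -0.068 m and y of bar_mid in the frame of mate_mid between -0.012 and 0.012 m and z of bar_mid in the frame of mate_mid between -0.002 and 0.002 m and x of bar_long in the frame of mate_long between -0.112 and -0.068 m and y of bar_long in the frame of mate_long between -0.012 and 0.012 m and z of bar_long in the frame of mate_long between -0.002 and 0.002 m and value of joint keeper_turn below 0.3 rad), for 0.2 s.
2. the keeper is turned across the rows and has dropped into its closed notch (value of joint keeper_turn above 1.1 rad and value of joint keeper_lift below 0.002 m), for 0.2 s.
At the end, for the whole second after the job is handed in: Each loose bar lies flat in the empty bay of the row of the tray bar of its own length (90 mm from it within 22 mm along, 12 mm across, 2 mm in height, 0.15 rad); the tray's own bars moved under 15 mm; keeper in its closed notch (turn over 1.1 rad, lift under 2 mm); all bars at rest (all of step 2 and x of bar_short in the frame of mate_short between -0.112 and -0.068 m and y of bar_short in the frame of mate_short between -0.012 and 0.012 m and z of bar_short in the frame of mate_short between -0.002 and 0.002 m and angle between the x axis of each of bar_short, bar_mid, bar_long and the x axis of tray, either way round below 0.15 rad and x of bar_mid in the frame of mate_mid between -0.112 and -0.068 m and y of bar_mid in the frame of mate_mid between -0.012 and 0.012 m and z of bar_mid in the frame of mate_mid between -0.002 and 0.002 m and x of bar_long in the frame of mate_long between -0.112 and -0.068 m and y of bar_long in the frame of mate_long between -0.012 and 0.012 m and z of bar_long in the frame of mate_long between -0.002 and 0.002 m and distance of each of mate_short, mate_mid, mate_long from where it was at the start of the episode below 0.015 m and linear speed of each of bar_short, bar_mid, bar_long, mate_short, mate_mid, mate_long below 0.02 m/s); the robot touches nothing.
It fails at once if a bar that was already in the tray is moved by more than 15 mm (distance of any of mate_short, mate_mid, mate_long from where it was at the start of the episode above 0.015 m).
It fails at once if the loupe, vial, brush or caliper is moved by more than 30 mm (distance of any of loupe, vial, brush, caliper from where it was at the start of the episode above 0.03 m).
It fails at once if the vial is tipped over (angle between vial's own z axis and vertical above 0.6 rad).
It also fails if it takes over 72 s, if anything falls off the work surface, if the arm or the gripper's body presses on something with over 40 N, if the wrist force passes 120 N, or if a joint passes its speed limit or range.

## Working session

There is one attempt and no reset: what is moved stays moved. The work goes in short steps, Python scripts to look and compute and a tool call to move; the robot and the scene stay as the last step left them, time stands still between calls to the robot, and variables do not carry over. Pictures are saved under pics/ and viewed, and the job is handed in when it is done.

Besides the shell and the picture viewer there is one more tool, called after ">>>" in YAML: its name, and indented under it one key for each argument. play_rows: Moves the arm, as the interface text tells. Its arguments: {"type":"object","properties":{"motion":{"type":"array","items":{"type":"object","properties":{"offset":{"type":"array","items":{"type":"number"}},"turn":{"type":"array","items":{"type":"number"}},"fingers":{"type":"number"}}}},"grip_force":{"type":"number"}},"required":["motion"]}

```bash
mkdir -p pics; ls; python3 - <<'E'
from cell import bot
import cv2,json
s=bot.read_state(); print({k:s[k] for k in ('t','ee_pos','ee_rot','width')})
import numpy as np
for n in ("scene","top","wrist"):
    c=bot.capture(n); cv2.imwrite(f"pics/a_{n}.png",c["image"])
    print(n,c["fx"],c["fy"],c["cx"],c["cy"],np.round(c["extrinsics"],4).tolist())
E
```

```text
pics
{'t': 0.0, 'ee_pos': array([0.1979114 , 0.48599575, 0.23074427]), 'ee_rot': array([-3.14033710e+00, -2.69718598e-04,  2.75479548e+00]), 'width': 0.08549947080590327}
scene 402.2530821955545 402.2530821955545 253.5399331262829 190.49363931524655 [[-0.8118, 0.4257, -0.3997, 0.9905], [0.5839, 0.5884, -0.5593, 0.541], [-0.0029, -0.6874, -0.7263, 0.8815], [0.0, 0.0, 0.0, 1.0]]
top 437.25874200326757 437.25874200326757 254.59571466231395 187.27913466433247 [[-0.0122, -0.9897, 0.1429, 0.3374], [-0.9999, 0.0103, -0.0136, -0.0755], [0.012, -0.1431, -0.9896, 1.4425], [0.0, 0.0, 0.0, 1.0]]
wrist 268.0328397984388 268.0328397984388 254.10703155124014 194.77986993457947 [[0.3782, 0.8935, 0.2421, 0.137], [0.9257, -0.3648, -0.0997, 0.5113], [-0.0008, 0.2619, -0.9651, 0.3734], [0.0, 0.0, 0.0, 1.0]]
```

View pics/a_scene.png

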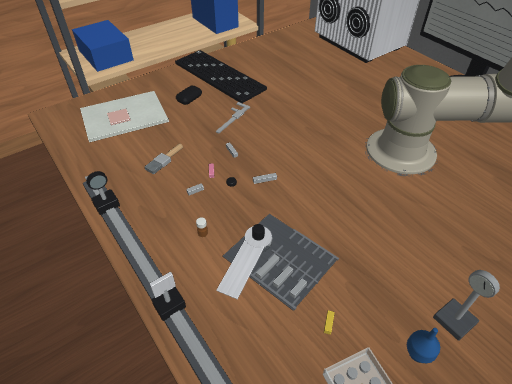

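View pics/a_top.png

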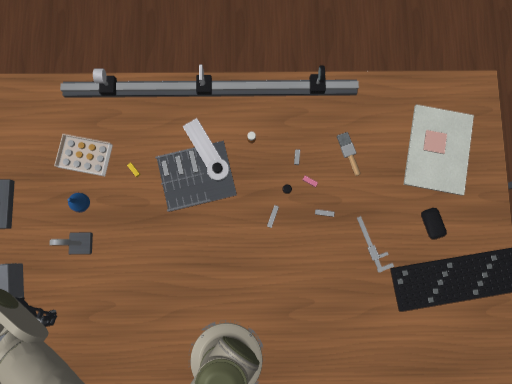

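View pics/a_wrist.png

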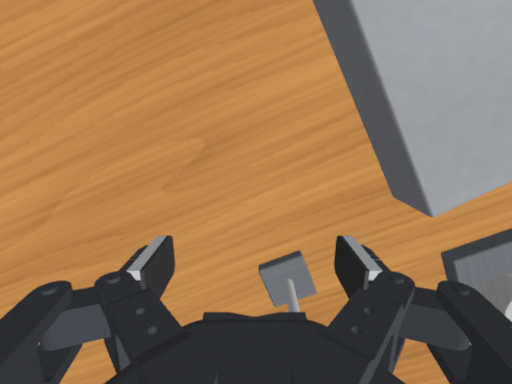

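```bash
cat > h.py <<'E'
from cell import bot
import cv2, numpy as np
from scipy.spatial.transform import Rotation as R
def cap(n,name):
    c=bot.capture(n); cv2.imwrite(f"pics/{name}.png",c["image"]); np.savez(f"pics/{name}.npz",**{k:np.array(v) for k,v in c.items()}); return c
def load(name): return dict(np.load(f"pics/{name}.npz"))
def ray(c,u,v,z):
    E=np.array(c["extrinsics"]); d=E[:3,:3]@np.array([(u-c["cx"])/c["fx"],(v-c["cy"])/c["fy"],1]); o=E[:3,3]
    return (o+d*(z-o[2])/d[2])
def proj(c,p):
    E=np.array(c["extrinsics"]); q=E[:3,:3].T@(np.array(p)-E[:3,3]); return np.array([c["fx"]*q[0]/q[2]+c["cx"],c["fy"]*q[1]/q[2]+c["cy"]])
def crop(c,x0,y0,x1,y1,f,name):
    im=c["image"][y0:y1,x0:x1]; cv2.imwrite(f"pics/{name}.png",cv2.resize(im,None,fx=f,fy=f,interpolation=cv2.INTER_CUBIC))
def go(p,yaw):
    """print shift in tool axes (mm) and turn about tool z for tool-down target"""
    s=bot.read_state(); Rt=R.from_euler('xyz',s["ee_rot"])
    T=R.from_euler('xyz',[np.pi,0,yaw])
    d=Rt.inv().apply(np.array(p)-s["ee_pos"])*1000
    rv=(Rt.inv()*T).as_rotvec()
    print("pos",np.round(s["ee_pos"],4),"yaw",round(s["ee_rot"][2],4),"F",np.round(s["contact_force"],1),"w",round(s["width"]*1000,1),"t",round(s["t"],2))
    print("shift(tool,now)",np.round(d,1),"turn",np.round(rv,4))
    d2=T.inv().apply(np.array(p)-s["ee_pos"])*1000; print("shift after turn",np.round(d2,1))
E
python3 - <<'E'
from h import *
c=cap("top","t1"); crop(c,140,100,350,240,3.8,"t1c")
c2=cap("scene","s1"); crop(c2,130,120,350,320,3.6,"s1c")
for n,p in dict(b1=(297,157),b2=(273,216),b3=(325,213),loupe=(287,189),pink=(310,181)).items(): print(n,ray(c,*p,0.016).round(3))
print("tray",ray(c,197,177,0.01).round(3),"knob",ray(c,217.5,168,0.062).round(3))
E
```

```text
b1 [ 0.644 -0.238  0.016]
b2 [ 0.448 -0.154  0.016]
b3 [ 0.456 -0.325  0.016]
loupe [ 0.537 -0.202  0.016]
pink [ 0.562 -0.279  0.016]
tray [0.581 0.095 0.01 ] knob [0.6   0.024 0.062]
```

View pics/t1c.png

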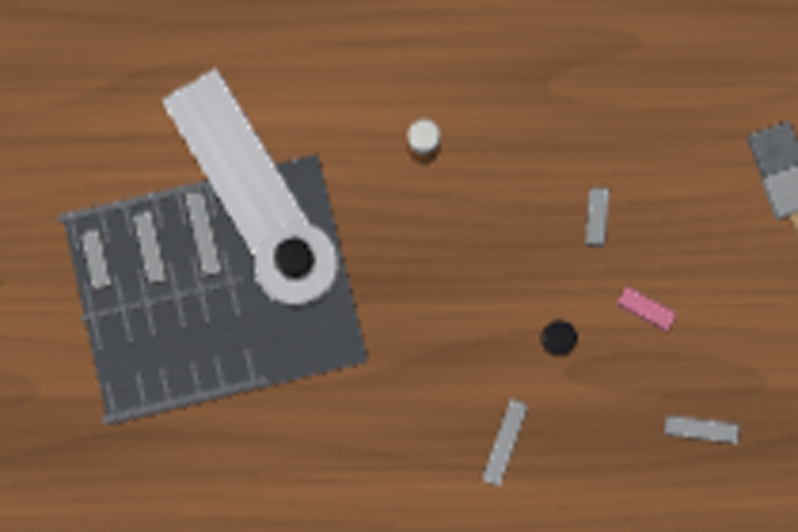

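View pics/s1c.png

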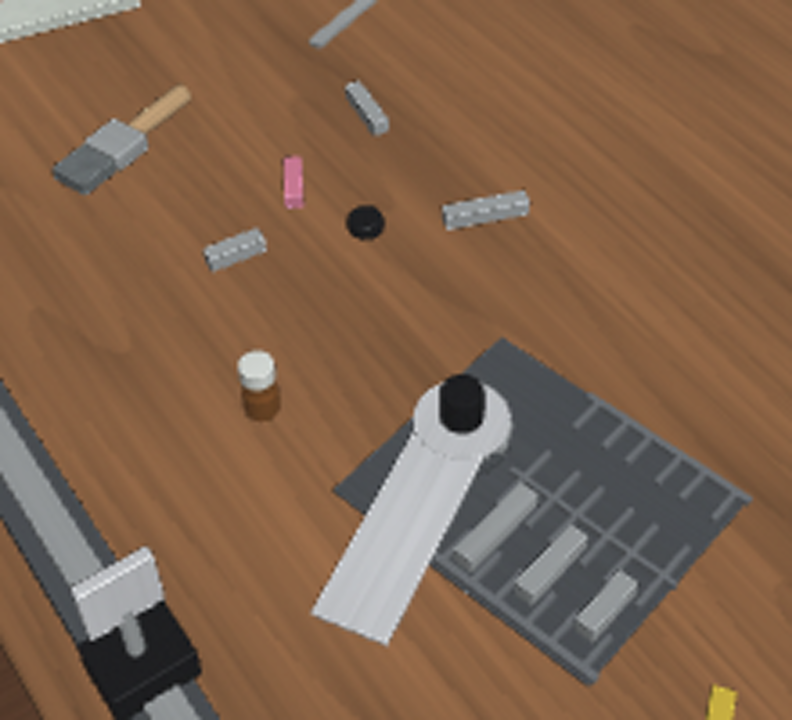

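```bash
python3 - <<'E'
from h import *
go([0.53,0.09,0.2],np.pi)
E
```

```text
pos [0.198  0.4861 0.2311] yaw 2.7549 F [0.4 0.4 0.2] w 85.8 t 0.25
shift(tool,now) [-456.9 -241.6   31.1] turn [-6.000e-04 -2.000e-04 -3.867e-01]
shift after turn [-332.  -396.1   31.1]
```

>>> play_rows:
  motion:
    - {"turn": [0,0,-0.129]}
    - {"turn": [0,0,-0.129]}
    - {"turn": [0,0,-0.129]}
    - {"offset": [-37,-44,3.5]}
    - {"offset": [-37,-44,3.5]}
    - {"offset": [-37,-44,3.5]}
    - {"offset": [-37,-44,3.5]}
    - {"offset": [-37,-44,3.5]}

```text
validation failed for argument at $.mo...
```

>>> play_rows:
  motion:
    - {"offset": [-37,-44,3.5]}
    - {"offset": [-37,-44,3.5]}
    - {"offset": [-37,-44,3.5]}
    - {"offset": [-37,-44,3.5]}
    - {}

```text
validation failed for argument at $.mo...
```

```bash
python3 - <<'E'
from h import *
c=cap("wrist","w1")
go([0.53,0.09,0.2],np.pi)
E
```

```text
pos [0.198  0.4862 0.2311] yaw 2.7549 F [-0.2  1.2  0.1] w 85.5 t 0.3
shift(tool,now) [-456.9 -241.7   31.2] turn [-3.000e-04 -2.000e-04 -3.867e-01]
shift after turn [-332.  -396.2   31.1]
```

View pics/w1.png

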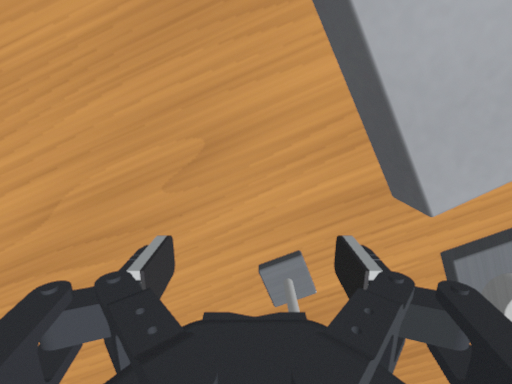

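All fields are needed in each row; the arm has not moved yet.

>>> play_rows:
  motion:
    - {"offset": [0,0,0],"turn": [0,0,-0.129],"fingers": 50}
    - {"offset": [0,0,0],"turn": [0,0,-0.129],"fingers": 50}
    - {"offset": [0,0,0],"turn": [0,0,-0.129],"fingers": 50}
    - {"offset": [-37,-44,3.5],"turn": [0,0,0],"fingers": 50}
    - {"offset": [-37,-44,3.5],"turn": [0,0,0],"fingers": 50}
    - {"offset": [-37,-44,3.5],"turn": [0,0,0],"fingers": 50}
    - {"offset": [-37,-44,3.5],"turn": [0,0,0],"fingers": 50}
    - {"offset": [-37,-44,3.5],"turn": [0,0,0],"fingers": 50}

```text
t: 1.3
ee_pos: [0.3841, 0.2647, 0.2138]
ee_rot: [3.141, 0.0, -3.141]
contact_force: [0.7, 0.9, 0.2]
width: 0.05
```

>>> play_rows:
  motion:
    - {"offset": [-37,-44,3.5],"turn": [0,0,0],"fingers": 50}
    - {"offset": [-37,-44,3.5],"turn": [0,0,0],"fingers": 50}
    - {"offset": [-37,-44,3.5],"turn": [0,0,0],"fingers": 50}
    - {"offset": [-37,-44,3.5],"turn": [0,0,0],"fingers": 50}
    - {"offset": [0,0,0],"turn": [0,0,0],"fingers": 50}

```text
t: 1.92
ee_pos: [0.5326, 0.0875, 0.1989]
ee_rot: [-3.141, -0.001, 3.138]
contact_force: [-0.3, 0.1, 0.2]
width: 0.05
```

```bash
python3 - <<'E'
from h import *
c=cap("wrist","w2")
go([0.53,0.09,0.2],np.pi)
E
```

```text
pos [0.5315 0.0892 0.1992] yaw 3.1393 F [-1.4  0.7 -0.5] w 50.1 t 1.98
shift(tool,now) [ 1.5  0.8 -0.8] turn [ 0.0002 -0.001  -0.0023]
shift after turn [ 1.5  0.8 -0.8]
```

View pics/w2.png

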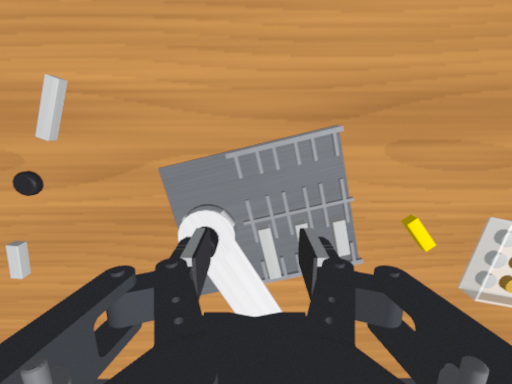

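```bash
python3 - <<'E'
from h import *
c=load("w2"); crop(c,150,115,370,265,3.6,"w2c")
E
```

```text
(no output)
```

View pics/w2c.png

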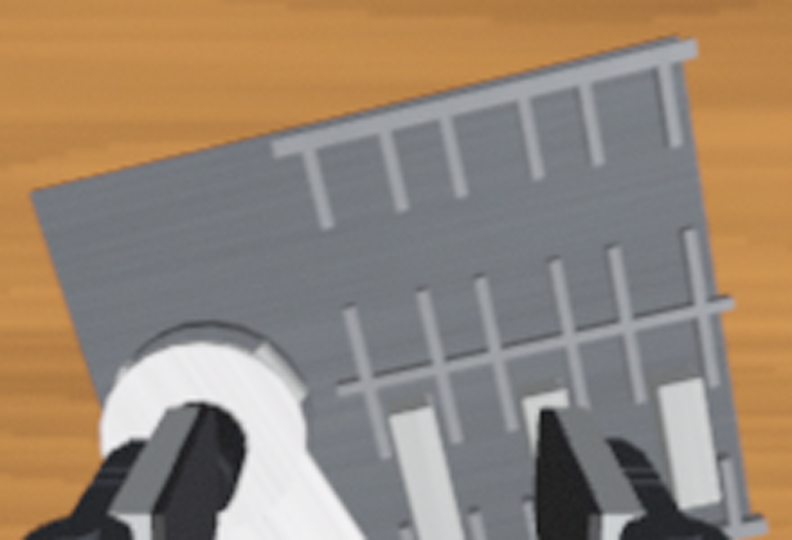

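```bash
cat >> h.py <<'E'
def fit2(P,W):
    P=np.array(P,float);W=np.array(W,float)[:,:2]; 
    r,_=R.align_vectors(np.c_[W-W.mean(0),np.zeros(len(W))],np.c_[P-P.mean(0),np.zeros(len(P))])[:2]
    th=r.as_rotvec()[2]; M=r.as_matrix()[:2,:2]; t=W.mean(0)-M@P.mean(0)
    res=W-(P@M.T+t); return th,t,res
E
python3 - <<'E'
from h import *
c=load("w2")
ys=[-44.75,-19.25,3.25,28.75,51.25,76.75]
mid=[(370,384),(440,367),(500,354),(568,340),(628,327),(703,309)]
top=[(313,150),(387,132),(446,117),(522,98),(585,85),(665,66)]
P=[];W=[]
for y,q in zip(ys,mid): P.append((0,y)); W.append(ray(c,q[0]/3.6+150,q[1]/3.6+115,.010))
for y,q in zip(ys,top): P.append((-88,y)); W.append(ray(c,q[0]/3.6+150,q[1]/3.6+115,.010))
P=np.array(P)/1000
th,t,res=fit2(P,W); print(th,t,(res*1000).round(1).tolist())
M=np.array([[np.cos(th),-np.sin(th)],[np.sin(th),np.cos(th)]])
for n,p in dict(b0=(-.045,-.032),b1=(-.045,.016),b2=(-.045,.064),axis=(0,-.105)).items(): print(n,(M@p+t).round(4))
# mates: measure ends 
T=load("t1"); 
for n,(a,b) in dict(m2=((93,232),(103,287)),m1=((145,213),(156,282)),m0=((194,194),(212,273))).items():
    A=ray(T,a[0]/3.8+140,a[1]/3.8+100,.02);B=ray(T,b[0]/3.8+140,b[1]/3.8+100,.02); print(n,"len",np.linalg.norm(A-B)*1000, ((A+B)/2).round(3), (M.T@(((A+B)/2)[:2]-t)).round(3))
for n,(a,b) in dict(s=((599,188),(595,245)),m=((666,425),(738,434)),l=((518,402),(492,484))).items():
    A=ray(T,a[0]/3.8+140,a[1]/3.8+100,.016);B=ray(T,b[0]/3.8+140,b[1]/3.8+100,.016); d=B-A; print(n,"len",np.linalg.norm(d)*1000, ((A+B)/2).round(3),"ang",np.arctan2(d[1],d[0]))
E
```

```text
0.22709474643625918 [0.58305575 0.12944766] [[0.1, -0.3], [-0.6, 0.3], [-0.4, 0.1], [0.1, -0.3], [0.3, -0.9], [-0.5, 0.7], [0.3, 0.5], [0.1, 1.0], [0.2, -0.9], [-0.3, -0.1], [0.6, -1.0], [0.2, 0.7]]
b0 [0.5464 0.0881]
b1 [0.5356 0.1349]
b2 [0.5248 0.1817]
axis [0.6067 0.0271]
m2 len 49.574500407227646 [0.609 0.197 0.02 ] [0.041 0.06 ]
m1 len 62.04167990847553 [0.619 0.152 0.02 ] [0.04  0.014]
m0 len 72.1310862839535 [0.631 0.106 0.02 ] [ 0.042 -0.033]
s len 51.22608369464051 [ 0.644 -0.238  0.016] ang 3.046840111526002
m len 62.477851092703204 [ 0.456 -0.324  0.016] ang -1.7066693925403522
l len 74.14948414681588 [ 0.446 -0.154  0.016] ang 2.8170489027135304
```

```bash
python3 - <<'E'
from h import *
go([0.446,-0.154,0.12],2.817)
E
```

```text
pos [0.5315 0.0892 0.1992] yaw 3.1393 F [-1.4  0.7 -0.5] w 50.1 t 1.98
shift(tool,now) [  84.9 -243.4   79.3] turn [ 0.     -0.001   0.3223]
shift after turn [   3.5 -257.8   79.2]
```

>>> play_rows:
  motion:
    - {"offset": [0,0,0],"turn": [0,0,0.161],"fingers": 50}
    - {"offset": [0,0,0],"turn": [0,0,0.161],"fingers": 50}
    - {"offset": [0.7,-51.5,0],"turn": [0,0,0],"fingers": 50}
    - {"offset": [0.7,-51.5,20],"turn": [0,0,0],"fingers": 50}
    - {"offset": [0.7,-51.5,20],"turn": [0,0,0],"fingers": 50}
    - {"offset": [0.7,-51.5,20],"turn": [0,0,0],"fingers": 50}
    - {"offset": [0.7,-51.5,19],"turn": [0,0,0],"fingers": 50}
    - {"offset": [0,0,0],"turn": [0,0,0],"fingers": 50}

```text
t: 2.98
ee_pos: [0.445, -0.1538, 0.12]
ee_rot: [3.141, -0.002, 2.817]
contact_force: [-0.2, 0.3, 0.6]
width: 0.0502
```

```bash
python3 - <<'E'
from h import *
c=cap("wrist","w3")
go([0.446,-0.154,0.12],2.817)
im=c["image"].copy()
s=bot.read_state(); p=s["ee_pos"]
print(proj(c,[p[0],p[1],0.016]), proj(c,p))
E
```

```text
pos [ 0.4459 -0.1526  0.1207] yaw 2.8184 F [-0.3  0.7 -0.1] w 50.0 t 3.02
shift(tool,now) [-0.5 -1.2  0.7] turn [ 0.0005 -0.0007  0.0014]
shift after turn [-0.5 -1.2  0.7]
[255.25957142 194.45857221] [256.14910133 241.57723552]
```

View pics/w3.png

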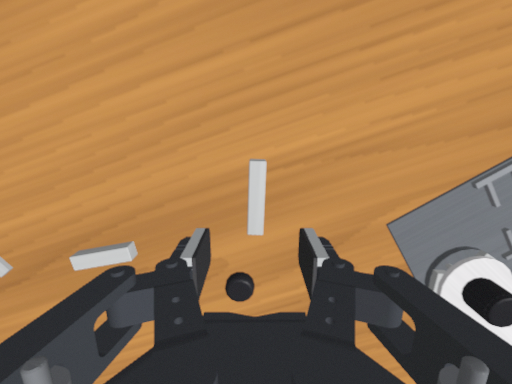

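```bash
cat >> h.py <<'E'
def bars(c,z,roi=None,vmin=185,amin=150):
    im=c["image"]; hsv=cv2.cvtColor(im,cv2.COLOR_BGR2HSV)
    m=((hsv[...,1]<60)&(hsv[...,2]>vmin)).astype(np.uint8)*255
    if roi: k=np.zeros_like(m); k[roi[1]:roi[3],roi[0]:roi[2]]=255; m&=k
    for q in cv2.findContours(m,cv2.RETR_EXTERNAL,cv2.CHAIN_APPROX_NONE)[0]:
        if cv2.contourArea(q)<amin: continue
        W=np.array([ray(c,u,v,z)[:2]*1000 for u,v in q[:,0,:].astype(float)],np.float32)
        (x,y),(w,h),a=cv2.minAreaRect(W); a=np.radians(a)
        if w<h: w,h,a=h,w,a+np.pi/2
        print("px",q[:,0].mean(0).round(),"ctr",round(x/1000,4),round(y/1000,4),"LxW",round(w,1),round(h,1),"ang",round((a+np.pi/2)%np.pi-np.pi/2,4))
E
python3 - <<'E'
from h import *
c=load("w3"); bars(c,.016,(60,100,290,280)); bars(c,.016,(60,100,290,280),160)
print(c["image"][180:185:2,240:275:3].max(2), c["image"][150:240:4,257].max(1))
E
```

```text
px [101. 259.] ctr 0.4597 -0.3236 LxW 62.4 15.3 ang 1.4322
px [257. 198.] ctr 0.4504 -0.1528 LxW 73.1 15.2 ang -0.3614
px [104. 257.] ctr 0.4596 -0.3197 LxW 70.8 19.7 ang 1.5057
px [256. 197.] ctr 0.4498 -0.1531 LxW 74.0 16.2 ang -0.3614
[[187 189 191 181 204 204 204 209 207 188 185 183]
 [190 192 193 182 204 203 204 209 204 182 181 180]
 [193 193 193 183 203 204 204 209 204 181 182 183]] [199 206 195 203 203 204 203 204 203 204 204 204 204 204 205 204 204 205
 205 205 204 200 201]
```

```bash
python3 - <<'E'
from h import *
go([0.4502,-0.1529,0.004],2.780)
E
```

```text
pos [ 0.4459 -0.1526  0.1207] yaw 2.8184 F [-0.3  0.7 -0.1] w 50.0 t 3.02
shift(tool,now) [ -4.3   1.1 116.7] turn [ 0.0004 -0.0007  0.0384]
shift after turn [ -4.1   1.3 116.7]
```

>>> play_rows:
  motion:
    - {"offset": [0,0,0],"turn": [0,0,0.038],"fingers": 40}
    - {"offset": [-4.2,0.5,45],"turn": [0,0,0],"fingers": 40}
    - {"offset": [0,0,45],"turn": [0,0,0],"fingers": 40}
    - {"offset": [0,0,25],"turn": [0,0,0],"fingers": 40}
    - {"offset": [0,0,0],"turn": [0,0,0],"fingers": 40}

```text
t: 3.65
ee_pos: [0.4504, -0.152, 0.0053]
ee_rot: [3.141, -0.002, 2.784]
contact_force: [1.4, 0.4, 1.0]
width: 0.0398
```

```bash
python3 - <<'E'
from h import *
c=cap("wrist","w4")
go([0.4502,-0.1529,0.004],2.780)
bars(c,.016,(200,80,310,260))
E
```

```text
pos [ 0.451  -0.1527  0.0064] yaw 2.7838 F [ 0.3 -1.2  0.7] w 39.8 t 3.7
shift(tool,now) [ 0.7 -0.5  2.4] turn [0.0001 0.0001 0.0038]
shift after turn [ 0.7 -0.5  2.4]
px [251. 221.] ctr 0.4359 -0.1481 LxW 41.9 15.0 ang -0.3575
```

View pics/w4.png

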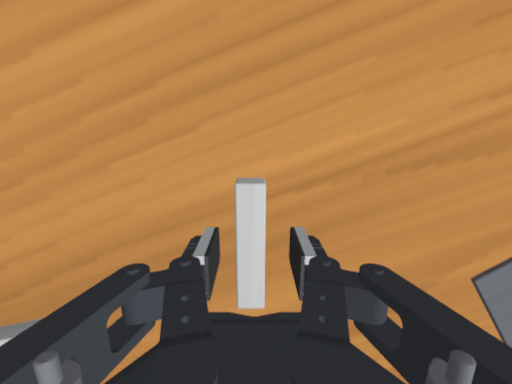

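>>> play_rows:
  motion:
    - {"offset": [0,0,1.5],"turn": [0,0,0],"fingers": 8}
    - {"offset": [0,0,0],"turn": [0,0,0],"fingers": 8}
    - {"offset": [0,0,0],"turn": [0,0,0],"fingers": 8}
    - {"offset": [0,0,0],"turn": [0,0,0],"fingers": 8}
  grip_force: 50

```text
t: 4.2
ee_pos: [0.4513, -0.1539, 0.0057]
ee_rot: [-3.142, 0.002, 2.782]
contact_force: [0.5, 3.1, 5.5]
width: 0.0147
```

```bash
python3 - <<'E'
from h import *
bars(load("w4"),.016,(225,150,280,312))
c=cap("wrist","w5")
bars(c,.016,(225,150,280,312))
M=R.from_euler('z',0.227).as_matrix(); t=np.array([.58306,.12945,0])
p=M@[-.045,-.032,0]+t
go([p[0],p[1],0.08],.227+np.pi)
E
```

```text
px [251. 245.] ctr 0.4506 -0.1536 LxW 73.1 15.0 ang -0.3575
px [255. 241.] ctr 0.4503 -0.1527 LxW 72.9 15.0 ang -0.3621
pos [ 0.4513 -0.1539  0.0057] yaw 2.7818 F [0.2 2.7 6.1] w 14.3 t 4.25
shift(tool,now) [ -4.  260.  -74.3] turn [-0.0007  0.0024 -0.5868]
shift after turn [-147.1  214.4  -74.3]
```

View pics/w5.png

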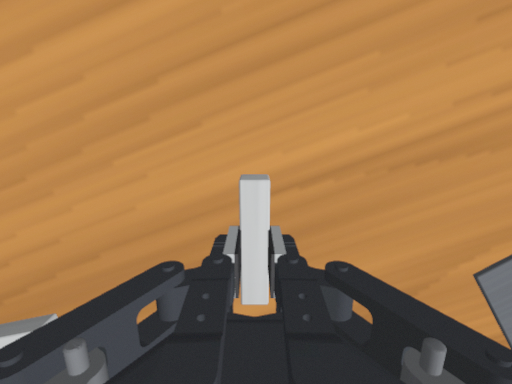

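>>> play_rows:
  motion:
    - {"offset": [0,0,-30],"turn": [0,0,0],"fingers": 8}
    - {"offset": [0,0,-55],"turn": [0,0,0],"fingers": 8}
    - {"offset": [0,0,0],"turn": [0,0,-0.147],"fingers": 8}
    - {"offset": [0,0,0],"turn": [0,0,-0.147],"fingers": 8}
    - {"offset": [0,0,0],"turn": [0,0,-0.147],"fingers": 8}
    - {"offset": [0,0,0],"turn": [0,0,-0.146],"fingers": 8}
    - {"offset": [-29.4,42.9,0],"turn": [0,0,0],"fingers": 8}
    - {"offset": [-29.4,42.9,0],"turn": [0,0,0],"fingers": 8}

```text
t: 5.25
ee_pos: [0.4889, -0.0561, 0.0901]
ee_rot: [-3.141, 0.001, -2.916]
contact_force: [-0.1, -0.5, -2.2]
width: 0.0144
```

>>> play_rows:
  motion:
    - {"offset": [-29.4,42.9,0],"turn": [0,0,0],"fingers": 8}
    - {"offset": [-29.4,42.9,0],"turn": [0,0,0],"fingers": 8}
    - {"offset": [-29.4,42.9,0],"turn": [0,0,0],"fingers": 8}
    - {"offset": [0,0,0],"turn": [0,0,0],"fingers": 8}

```text
t: 5.75
ee_pos: [0.5458, 0.0911, 0.0898]
ee_rot: [-3.142, 0.001, -2.91]
contact_force: [-0.0, -0.5, -1.3]
width: 0.0143
```

```bash
python3 - <<'E'
from h import *
c=cap("wrist","w6")
M=R.from_euler('z',0.227).as_matrix(); t=np.array([.58306,.12945,0])
p=M@[-.045,-.032,0]+t
go([p[0],p[1],0.08],.227+np.pi)
E
```

```text
pos [0.5454 0.0895 0.0896] yaw -2.9118 F [ 0.4 -0.1 -1.5] w 14.7 t 5.8
shift(tool,now) [-0.7 -1.5  9.6] turn [-0.0002  0.0005  0.0028]
shift after turn [-0.7 -1.5  9.6]
```

View pics/w6.png

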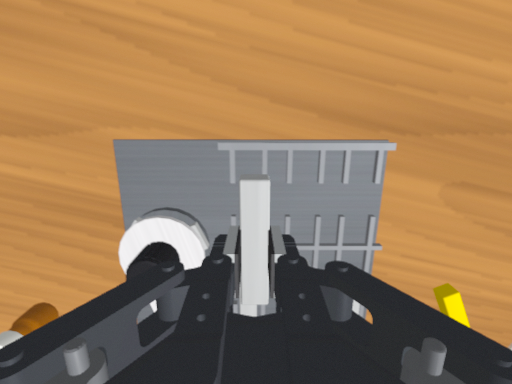

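```bash
python3 - <<'E'
from h import *
c=load("w6"); crop(c,205,130,405,265,4,"w6c")
E
```

```text
(no output)
```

View pics/w6c.png

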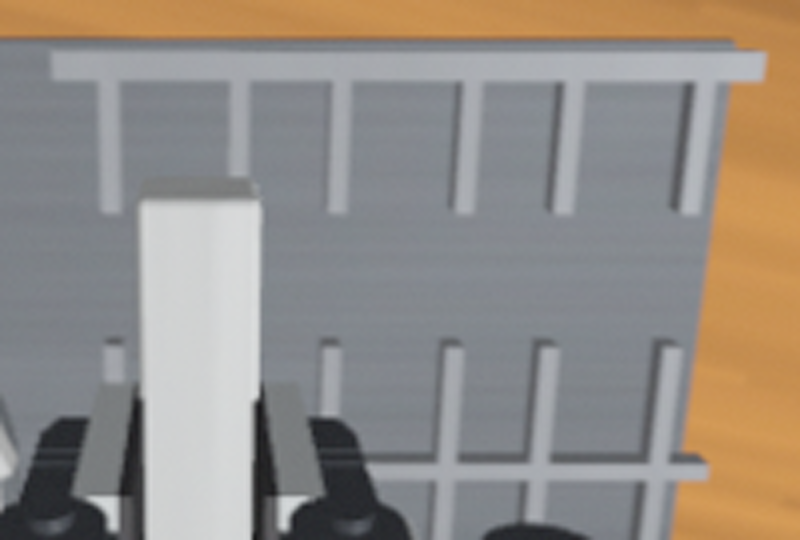

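```bash
python3 - <<'E'
from h import *
c=load("w6")
ys=dict(zip("abcdef",[-44.75,-19.25,3.25,28.75,51.25,76.75]))
pts=[("a",-88,110,81),("b",-88,240,81),("c",-88,342,81),("d",-88,470,81),("e",-88,573,81),("f",-88,706,81),
("a",-60,111,212),("c",-60,338,212),("d",-60,464,212),("e",-60,563,212),("f",-60,690,212),
("a",-30,115,347),("c",-30,331,347),("d",-30,453,347),("e",-30,546,347),("f",-30,670,347),
("d",0,445,470),("e",0,538,470),("f",0,658,470)]
P=np.array([(x,ys[k]) for k,x,_,_ in pts])/1000
W=[ray(c,u/4+205,v/4+130,.010) for _,_,u,v in pts]
th,t,res=fit2(P,W); print(th,t,(res*1000).round(1).tolist())
M=R.from_euler('z',th).as_matrix()
for y in (-.032,.016,.064): print((M@[-.045,y,0])[:2]+t)
print("axis",(M@[0,-.105,0])[:2]+t)
p=(M@[-.045,-.032,0])[:2]+t
go([p[0],p[1],0.010],th+np.pi)
# held bar centre, z of bar = TCP z + ~3+8mm -> top ~ ee z + .011
z=bot.read_state()["ee_pos"][2]
bars(c,z+.011,(225,150,280,312))
E
```

```text
0.23009225277187945 [0.58295347 0.12776063] [[0.2, -0.1], [-0.1, 1.1], [0.3, -0.4], [0.1, 0.4], [0.4, -0.9], [-0.0, 0.9], [-0.1, -0.6], [-0.2, -0.4], [-0.4, 0.9], [-0.1, -0.6], [-0.5, 0.8], [0.2, -0.2], [0.3, -0.7], [0.0, 0.5], [0.5, -1.5], [0.1, 0.3], [-0.3, 0.5], [-0.0, -0.8], [-0.4, 0.9]]
[0.54643759 0.08634095]
[0.53549036 0.13307593]
[0.52454312 0.1798109 ]
axis [0.60690055 0.02552787]
pos [0.5454 0.0895 0.0896] yaw -2.9118 F [ 0.4 -0.1 -1.5] w 14.7 t 5.8
shift(tool,now) [-0.3 -3.2 79.6] turn [-0.0002  0.0005 -0.0003]
shift after turn [-0.3 -3.3 79.6]
px [254. 245.] ctr 0.5466 0.0917 LxW 77.5 15.9 ang 0.2164
```

```bash
python3 - <<'E'
from h import *
for n,z in (("w5",.0057),("w6",.0896)):
    c=load(n); E=c["extrinsics"]; print(n,E[:3,3].round(4), E[2,3]-z, R.from_matrix(E[:3,:3]).as_euler('xyz'))
    for z in ((.016,) if n=="w5" else (.1,.104,.108)): bars(c,z,(225,150,280,302))
c=load("w6")
z=.102
for n in("w5","w6"):
    im=load(n)["image"]; g=im[200].max(1)[225:290]; print(g.tolist()); print(im[165:190,255].max(1).tolist(), im[295:315,255].max(1).tolist())
E
```

```text
w5 [ 0.3893 -0.1303  0.1481] 0.14237576711372069 [ 2.87390002e+00 -3.31931737e-04  1.20990920e+00]
px [255. 240.] ctr 0.4493 -0.1524 LxW 70.9 15.0 ang -0.3623
w6 [0.4815 0.0761 0.2323] 0.142697131173315 [2.87502795e+00 1.25622074e-04 1.80104155e+00]
px [255. 240.] ctr 0.5436 0.0911 LxW 70.9 15.0 ang 0.2344
px [255. 240.] ctr 0.5417 0.0907 LxW 68.8 14.6 ang 0.2344
px [255. 240.] ctr 0.5398 0.0902 LxW 66.6 14.1 ang 0.2344
[184, 185, 184, 185, 184, 184, 184, 184, 184, 182, 182, 181, 180, 169, 148, 172, 198, 201, 201, 200, 199, 200, 201, 200, 201, 201, 200, 200, 199, 200, 200, 199, 200, 202, 204, 206, 207, 207, 206, 207, 206, 205, 205, 210, 203, 187, 190, 191, 192, 192, 192, 193, 193, 193, 192, 191, 191, 191, 192, 191, 191, 191, 190, 190, 190]
[204, 203, 203, 203, 203, 203, 202, 201, 201, 162, 139, 138, 141, 140, 151, 185, 196, 199, 199, 199, 200, 199, 200, 200, 199] [201, 200, 200, 200, 200, 200, 200, 200, 202, 187, 194, 199, 198, 197, 197, 197, 196, 196, 195, 194]
[136, 136, 137, 138, 136, 137, 137, 137, 138, 137, 137, 137, 137, 134, 142, 181, 207, 211, 210, 210, 209, 209, 211, 210, 211, 211, 210, 211, 210, 210, 209, 209, 211, 212, 214, 216, 217, 217, 216, 217, 217, 216, 215, 220, 207, 156, 139, 141, 140, 140, 140, 141, 140, 140, 140, 140, 140, 140, 140, 141, 142, 140, 141, 142, 141]
[137, 139, 140, 140, 138, 138, 138, 137, 137, 129, 128, 127, 125, 124, 141, 175, 198, 206, 209, 209, 210, 209, 209, 209, 209] [210, 210, 210, 209, 210, 210, 210, 210, 211, 205, 209, 211, 210, 210, 210, 209, 210, 210, 210, 209]
```

>>> play_rows:
  motion:
    - {"offset": [-0.5,-4.8,0],"turn": [0,0,0],"fingers": 8}
    - {"offset": [0,0,30],"turn": [0,0,0],"fingers": 8}
    - {"offset": [0,0,25],"turn": [0,0,0],"fingers": 8}
    - {"offset": [0,0,0],"turn": [0,0,0],"fingers": 8}

```text
t: 6.3
ee_pos: [0.5459, 0.0824, 0.0332]
ee_rot: [3.141, -0.003, -2.916]
contact_force: [-0.1, -0.0, -1.5]
width: 0.0145
```

```bash
python3 - <<'E'
from h import *
c=cap("wrist","w7"); go([.5464,.0863,.01],.23+np.pi)
crop(c,200,100,400,235,4,"w7c")
bars(c,bot.read_state()["ee_pos"][2]+.0105,(225,150,280,302))
E
```

```text
pos [0.5469 0.0826 0.0346] yaw -2.9159 F [-0.4  0.7 -2.2] w 14.2 t 6.35
shift(tool,now) [-0.4  3.7 24.6] turn [ 0.0001 -0.0007 -0.0043]
shift after turn [-0.4  3.7 24.6]
px [255. 240.] ctr 0.543 0.0822 LxW 69.9 14.9 ang 0.229
```

View pics/w7c.png

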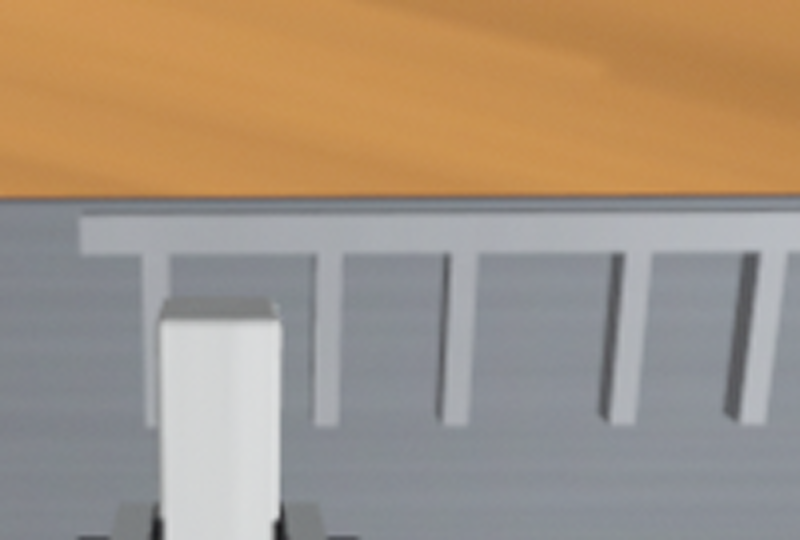

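```bash
cat >> h.py <<'E'
def rel(c,pts,off,k,th,barz,roi):
    """pts: (x,y tray mm,u,v crop)"""
    W=np.array([ray(c,u/k+off[0],v/k+off[1],.010)[:2] for _,_,u,v in pts]); P=np.array([(a,b) for a,b,_,_ in pts])/1000
    t2,t,res=fit2(P,W); print("tray",t2,t,"res",(res*1000).round(1).tolist())
    return t2,t
E
python3 - <<'E'
from h import *
c=load("w7")
pts=[(-88,-44.5,157,253),(-88,-19.5,329,253),(-88,3.5,461,253),(-88,28.5,639,253),(-88,51.5,772,253),(-60,-19.5,326,425),(-60,3.5,454,425),(-60,28.5,621,425),(-60,51.5,752,425)]
th,t=rel(c,pts,(200,100),4,0,0,0)
M=R.from_euler('z',th).as_matrix()
p=(M@[-.045,-.032,0])[:2]+t; print(p)
# bar: far end at top z
zt=.0335+.0105
a=ray(c,160/4+200,321/4+100,zt); b=ray(c,281/4+200,321/4+100,zt); m=((a+b)/2)[:2]
print("bar far end in tray", (M[:2,:2].T@(m-t)*1000).round(1), "width",np.linalg.norm(a-b))
m2=np.array([.543,.0822]); print("ctr",(M[:2,:2].T@(m2-t)*1000).round(1))
E
```

```text
tray 0.22670781552894193 [0.58355785 0.12811705] res [[0.0, -0.7], [-0.3, 1.0], [0.3, -1.4], [-0.2, 1.2], [0.3, -1.0], [-0.4, 1.2], [0.2, -0.9], [-0.2, 1.1], [0.2, -0.6]]
[0.546902   0.08682119]
bar far end in tray [-84.5 -35.5] width 0.015205009404279138
ctr [-49.8 -35.6]
```

>>> play_rows:
  motion:
    - {"offset": [-1.5,3.5,0],"turn": [0,0,0],"fingers": 8}
    - {"offset": [0,0,0],"turn": [0,0,0],"fingers": 8}
    - {"offset": [0,0,0],"turn": [0,0,0],"fingers": 8}

```text
t: 6.72
ee_pos: [0.5478, 0.0874, 0.0348]
ee_rot: [-3.141, 0.001, -2.914]
contact_force: [-0.5, -0.5, -0.9]
width: 0.0143
```

```bash
python3 - <<'E'
from h import *
for i in range(3): go([.5464,.0863,.01],.23+np.pi); bot.capture("wrist")
c=cap("wrist","w8")
crop(c,200,100,400,235,4,"w8c")
E
```

```text
pos [0.5478 0.0874 0.0348] yaw -2.9143 F [-0.5 -0.5 -0.9] w 14.3 t 6.72
shift(tool,now) [ 1.7 -0.7 24.8] turn [-0.0002  0.0008 -0.0027]
shift after turn [ 1.7 -0.7 24.8]
pos [0.5478 0.0874 0.0347] yaw -2.9142 F [-0.   0.1 -1.5] w 14.4 t 6.78
shift(tool,now) [ 1.6 -0.8 24.7] turn [-0.0002  0.0006 -0.0027]
shift after turn [ 1.6 -0.8 24.7]
pos [0.5477 0.0874 0.0346] yaw -2.9143 F [ 0.3  0.2 -2.1] w 14.4 t 6.83
shift(tool,now) [ 1.5 -0.8 24.6] turn [-0.0001  0.0004 -0.0027]
shift after turn [ 1.5 -0.8 24.6]
```

View pics/w8c.png

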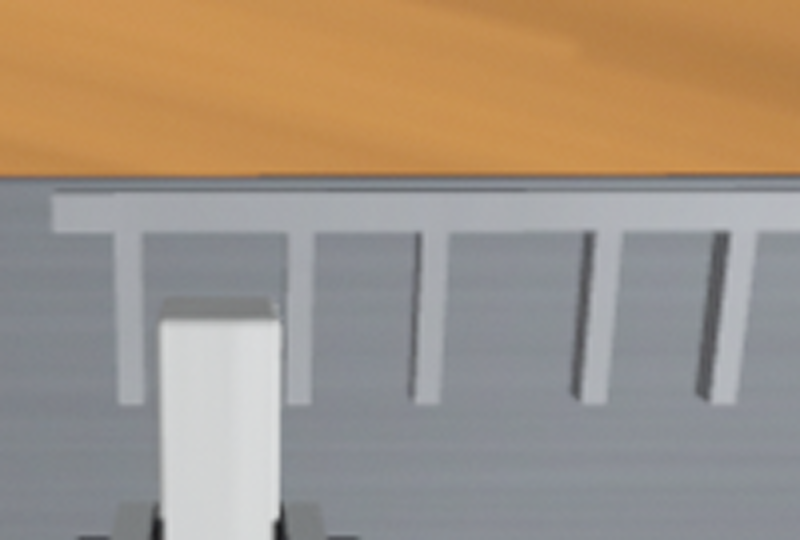

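```bash
python3 - <<'E'
from h import *
c=load("w8")
pts=[(-88,-45,128,232),(-88,-19,301,232),(-88,3,432,232),(-88,29,609,232),(-88,51,743,232),(-60,-45,131,404),(-60,-19,299,404),(-60,3,427,404),(-60,29,594,404),(-60,51,724,404)]
th,t=rel(c,pts,(200,100),4,0,0,0)
M=R.from_euler('z',th).as_matrix()[:2,:2]
for zt in (.043,.046):
    a=ray(c,160/4+200,321/4+100,zt); b=ray(c,281/4+200,321/4+100,zt); m=((a+b)/2)[:2]
    print("bar far end in tray", (M.T@(m-t)*1000).round(1), "width",np.linalg.norm(a-b))
E
```

```text
tray 0.22782947565034037 [0.58317763 0.12812739] res [[0.0, -0.3], [-0.1, 0.6], [0.3, -0.9], [-0.0, 0.6], [0.2, -0.5], [-0.0, -0.5], [-0.3, 0.8], [0.0, -0.4], [-0.2, 0.7], [0.1, -0.1]]
bar far end in tray [-80.9 -31. ] width 0.01544613886093724
bar far end in tray [-81.6 -31. ] width 0.015100365467031716
```

>>> play_rows:
  motion:
    - {"offset": [0.5,-0.8,0],"turn": [0,0,0],"fingers": 8}
    - {"offset": [0,0,10],"turn": [0,0,0],"fingers": 8}
    - {"offset": [0,0,8],"turn": [0,0,0],"fingers": 8}
    - {"offset": [0,0,0],"turn": [0,0,0],"fingers": 8}
    - {"offset": [0,0,0],"turn": [0,0,0],"fingers": 8}

```text
t: 7.55
ee_pos: [0.5474, 0.0865, 0.0163]
ee_rot: [-3.142, 0.0, -2.914]
contact_force: [0.3, -0.2, -1.5]
width: 0.0145
```

>>> play_rows:
  motion:
    - {"offset": [0,0,3],"turn": [0,0,0],"fingers": 8}
    - {"offset": [0,0,2],"turn": [0,0,0],"fingers": 8}
    - {"offset": [0,0,0],"turn": [0,0,0],"fingers": 8}
    - {"offset": [0,0,0],"turn": [0,0,0],"fingers": 8}

```text
t: 8.05
ee_pos: [0.5474, 0.0865, 0.0114]
ee_rot: [-3.142, 0.0, -2.914]
contact_force: [-0.2, -0.2, -1.5]
width: 0.0144
```

>>> play_rows:
  motion:
    - {"offset": [0,0,1.5],"turn": [0,0,0],"fingers": 8}
    - {"offset": [0,0,0],"turn": [0,0,0],"fingers": 8}
    - {"offset": [0,0,0],"turn": [0,0,0],"fingers": 8}

```text
t: 8.43
ee_pos: [0.5473, 0.0865, 0.0098]
ee_rot: [-3.142, 0.0, -2.914]
contact_force: [1.0, 0.2, -1.6]
width: 0.0143
```

>>> play_rows:
  motion:
    - {"offset": [0,0,0],"turn": [0,0,0],"fingers": 30}
    - {"offset": [0,0,0],"turn": [0,0,0],"fingers": 30}
    - {"offset": [0,0,0],"turn": [0,0,0],"fingers": 30}
    - {"offset": [0,0,-30],"turn": [0,0,0],"fingers": 30}
    - {"offset": [0,0,-50],"turn": [0,0,0],"fingers": 30}
    - {"offset": [0,0,-20],"turn": [0,0,0],"fingers": 30}
    - {"offset": [0,0,0],"turn": [0,0,0],"fingers": 30}

```text
t: 9.3
ee_pos: [0.548, 0.0865, 0.111]
ee_rot: [-3.141, 0.003, -2.914]
contact_force: [0.0, 0.1, -0.6]
width: 0.0302
```

```bash
python3 - <<'E'
from h import *
c=cap("wrist","w9")
go([.458,-.322,.11],-1.7067)
E
```

```text
pos [0.5473 0.0865 0.1096] yaw -2.9144 F [ 0.3  0.5 -0.2] w 30.3 t 9.35
shift(tool,now) [ 179.  -377.9   -0.4] turn [-2.0000e-04  2.0000e-04 -1.2077e+00]
shift after turn [ 4.168e+02  3.310e+01 -4.000e-01]
```

View pics/w9.png

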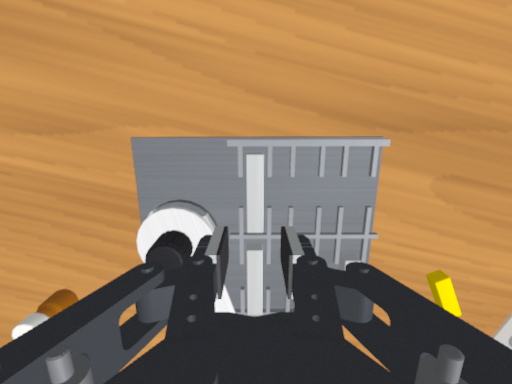

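>>> play_rows:
  motion:
    - {"offset": [25.5,-54,0],"turn": [0,0,0],"fingers": 40}
    - {"offset": [25.5,-54,0],"turn": [0,0,0],"fingers": 40}
    - {"offset": [25.5,-54,0],"turn": [0,0,0],"fingers": 40}
    - {"offset": [25.5,-54,0],"turn": [0,0,0],"fingers": 40}
    - {"offset": [25.5,-54,0],"turn": [0,0,0],"fingers": 40}
    - {"offset": [25.5,-54,0],"turn": [0,0,0],"fingers": 40}
    - {"offset": [25.5,-54,0],"turn": [0,0,0.176],"fingers": 40}
    - {"offset": [0,0,0],"turn": [0,0,0.176],"fingers": 40}

```text
t: 10.35
ee_pos: [0.4568, -0.3251, 0.1079]
ee_rot: [3.141, -0.002, 3.006]
contact_force: [0.2, 0.5, -0.0]
width: 0.0398
```

>>> play_rows:
  motion:
    - {"offset": [0,0,0],"turn": [0,0,0.176],"fingers": 40}
    - {"offset": [0,0,0],"turn": [0,0,0.176],"fingers": 40}
    - {"offset": [0,0,0],"turn": [0,0,0.176],"fingers": 40}
    - {"offset": [0,0,0],"turn": [0,0,0.176],"fingers": 40}
    - {"offset": [0,0,0],"turn": [0,0,0.176],"fingers": 40}
    - {"offset": [0,0,0],"turn": [0,0,0.176],"fingers": 40}
    - {"offset": [0,0,0],"turn": [0,0,0.176],"fingers": 40}
    - {"offset": [0,0,0],"turn": [0,0,0.176],"fingers": 40}

```text
t: 11.35
ee_pos: [0.458, -0.3215, 0.108]
ee_rot: [-3.14, -0.002, 1.603]
contact_force: [0.1, 0.4, -0.1]
width: 0.0402
```

>>> play_rows:
  motion:
    - {"offset": [0,0,0],"turn": [0,0,0.177],"fingers": 40}
    - {"offset": [0,0,0],"turn": [0,0,0],"fingers": 40}
    - {"offset": [0,0,0],"turn": [0,0,0],"fingers": 40}

```text
t: 11.72
ee_pos: [0.4583, -0.3218, 0.109]
ee_rot: [-3.141, -0.001, 1.435]
contact_force: [0.0, -0.3, -0.0]
width: 0.0399
```

```bash
python3 - <<'E'
from h import *
c=cap("wrist","w10")
go([.4597,-.3226,.007],1.432)
bars(c,.016,(180,80,330,290))
E
```

```text
pos [ 0.4584 -0.3218  0.1092] yaw 1.4346 F [0.2 0.7 0.8] w 40.2 t 11.78
shift(tool,now) [ -0.6   1.4 102.2] turn [-0.0007 -0.0006  0.0026]
shift after turn [ -0.6   1.4 102.2]
px [255. 198.] ctr 0.4595 -0.3238 LxW 59.9 14.2 ang 1.4342
```

View pics/w10.png

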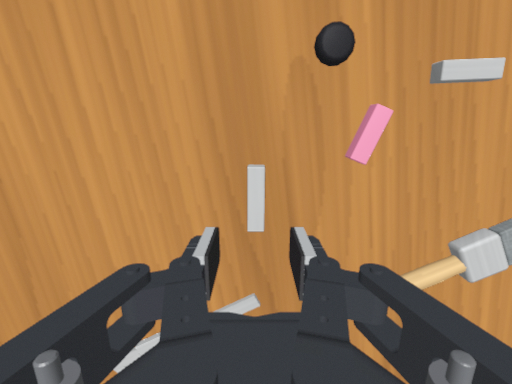

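>>> play_rows:
  motion:
    - {"offset": [-1.5,0.8,0],"turn": [0,0,0],"fingers": 40}
    - {"offset": [0,0,45],"turn": [0,0,0],"fingers": 40}
    - {"offset": [0,0,35],"turn": [0,0,0],"fingers": 40}
    - {"offset": [0,0,22],"turn": [0,0,0],"fingers": 40}
    - {"offset": [0,0,0],"turn": [0,0,0],"fingers": 40}
    - {"offset": [0,0,0],"turn": [0,0,0],"fingers": 40}

```text
t: 12.52
ee_pos: [0.4596, -0.3241, 0.0088]
ee_rot: [3.14, 0.001, 1.432]
contact_force: [0.4, -1.1, 1.4]
width: 0.0398
```

>>> play_rows:
  motion:
    - {"offset": [0,0,0],"turn": [0,0,0],"fingers": 8}
    - {"offset": [0,0,0],"turn": [0,0,0],"fingers": 8}
    - {"offset": [0,0,0],"turn": [0,0,0],"fingers": 8}
    - {"offset": [0,0,0],"turn": [0,0,0],"fingers": 8}

```text
t: 13.02
ee_pos: [0.4596, -0.324, 0.009]
ee_rot: [3.14, 0.001, 1.432]
contact_force: [-0.9, 2.2, 6.3]
width: 0.0142
```

```bash
python3 - <<'E'
from h import *
c=cap("wrist","w11")
bars(c,.016,(225,150,280,320))
go([.5355,.1335,.09],.228)
E
```

```text
px [254. 243.] ctr 0.4596 -0.3239 LxW 60.9 14.7 ang 1.4292
pos [ 0.4596 -0.324   0.009 ] yaw 1.4319 F [-0.7  1.6  6.5] w 14.0 t 13.07
shift(tool,now) [463.6  12.  -81.5] turn [2.0000e-03 2.0000e-04 1.2039e+00]
shift after turn [ 177.4 -428.5  -81. ]
```

View pics/w11.png

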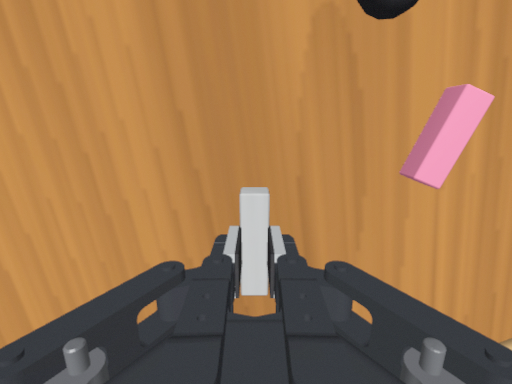

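>>> play_rows:
  motion:
    - {"offset": [0,0,-30],"turn": [0,0,0],"fingers": 8}
    - {"offset": [0,0,-51],"turn": [0,0,0],"fingers": 8}
    - {"offset": [0,0,0],"turn": [0,0,0.172],"fingers": 8}
    - {"offset": [0,0,0],"turn": [0,0,0.172],"fingers": 8}
    - {"offset": [0,0,0],"turn": [0,0,0.172],"fingers": 8}
    - {"offset": [0,0,0],"turn": [0,0,0.172],"fingers": 8}
    - {"offset": [0,0,0],"turn": [0,0,0.172],"fingers": 8}
    - {"offset": [0,0,0],"turn": [0,0,0.172],"fingers": 8}

```text
t: 14.08
ee_pos: [0.4591, -0.3235, 0.089]
ee_rot: [3.141, -0.0, 0.394]
contact_force: [-0.7, 0.7, -0.8]
width: 0.0137
```

>>> play_rows:
  motion:
    - {"offset": [0,0,0],"turn": [0,0,0.172],"fingers": 8}
    - {"offset": [22.2,-53.5,0],"turn": [0,0,0],"fingers": 8}
    - {"offset": [22.2,-53.5,0],"turn": [0,0,0],"fingers": 8}
    - {"offset": [22.2,-53.5,0],"turn": [0,0,0],"fingers": 8}
    - {"offset": [22.2,-53.5,0],"turn": [0,0,0],"fingers": 8}
    - {"offset": [22.2,-53.5,0],"turn": [0,0,0],"fingers": 8}
    - {"offset": [22.2,-53.5,0],"turn": [0,0,0],"fingers": 8}
    - {"offset": [22.2,-53.5,0],"turn": [0,0,0],"fingers": 8}

```text
t: 15.08
ee_pos: [0.5261, 0.0782, 0.0892]
ee_rot: [3.141, -0.001, 0.228]
contact_force: [0.3, -1.2, -1.0]
width: 0.0144
```

>>> play_rows:
  motion:
    - {"offset": [22.2,-53.5,0],"turn": [0,0,0],"fingers": 8}
    - {"offset": [0,0,0],"turn": [0,0,0],"fingers": 8}
    - {"offset": [0,0,0],"turn": [0,0,0],"fingers": 8}
    - {"offset": [0,0,0],"turn": [0,0,0],"fingers": 8}

```text
t: 15.58
ee_pos: [0.5355, 0.1323, 0.0889]
ee_rot: [3.141, 0.0, 0.226]
contact_force: [0.2, 0.8, -0.5]
width: 0.0139
```

```bash
python3 - <<'E'
from h import *
c=cap("wrist","w12")
go([.5355,.1335,.04],.228)
E
```

```text
pos [0.5355 0.1323 0.0889] yaw 0.226 F [ 0.2 -0.1 -0.7] w 14.2 t 15.62
shift(tool,now) [ 0.2 -1.2 48.9] turn [ 0.0001  0.0001 -0.002 ]
shift after turn [ 0.2 -1.2 48.9]
```

View pics/w12.png

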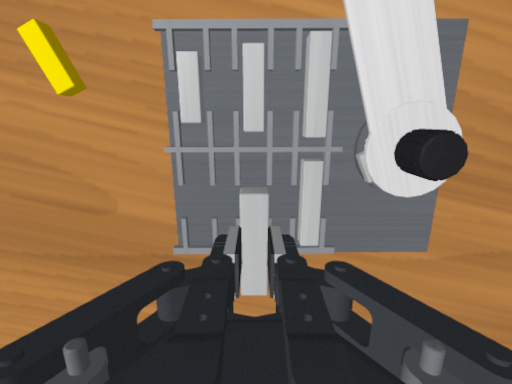

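>>> play_rows:
  motion:
    - {"offset": [0,-0.8,25],"turn": [0,0,0],"fingers": 8}
    - {"offset": [0,0,26],"turn": [0,0,0],"fingers": 8}
    - {"offset": [0,0,0],"turn": [0,0,0],"fingers": 8}
    - {"offset": [0,0,0],"turn": [0,0,0],"fingers": 8}

```text
t: 16.12
ee_pos: [0.5359, 0.1338, 0.0389]
ee_rot: [3.141, -0.001, 0.227]
contact_force: [0.1, -0.4, -0.7]
width: 0.0141
```

```bash
python3 - <<'E'
from h import *
c=cap("wrist","w13")
go([.5355,.1335,.04],.228)
crop(c,130,70,390,245,3,"w13c")
E
```

```text
pos [0.5361 0.1339 0.039 ] yaw 0.2273 F [ 0.1  0.  -0.7] w 14.2 t 16.18
shift(tool,now) [-0.6  0.3 -1. ] turn [ 0.0004 -0.0019 -0.0007]
shift after turn [-0.6  0.3 -1. ]
```

View pics/w13c.png

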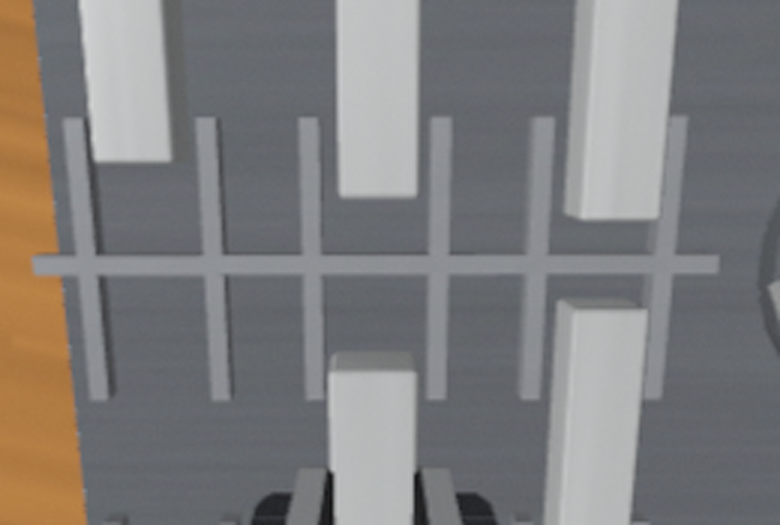

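```bash
python3 - <<'E'
from h import *
c=load("w13")
Y=[77,51,29,3,-19,-45]
pts=[(0,y,u,265) for y,u in zip(Y,[86,215,312,438,537,665])]+[(-30,y,u,398) for y,u in zip(Y,[100,221,316,436,530,653])]
th,t=rel(c,pts,(130,70),3,0,0,0)
M=R.from_euler('z',th).as_matrix()[:2,:2]
zt=.046
a=ray(c,330/3+130,370/3+70,zt); b=ray(c,416/3+130,370/3+70,zt); m=((a+b)/2)[:2]
print("bar inner end in tray", (M.T@(m-t)*1000).round(1), "width",np.linalg.norm(a-b))
for u,v in ((130,160),(377,196),(612,217)): print("mate inner end",(M.T@(ray(c,u/3+130,v/3+70,.02)[:2]-t)*1000).round(1))
print("long inner",(M.T@(ray(c,602/3+130,308/3+70,.02)[:2]-t)*1000).round(1))
E
```

```text
tray 0.22644405949396282 [0.58284485 0.12761142] res [[-0.3, 0.7], [-0.0, -0.8], [-0.3, 0.5], [-0.2, -0.3], [-0.4, 0.6], [-0.1, -0.7], [0.2, 0.4], [0.4, -0.5], [0.1, 0.3], [0.3, -0.4], [0.0, 0.7], [0.3, -0.7]]
bar inner end in tray [-13.9  16.6] width 0.014983490635774454
mate inner end [21.4 63.8]
mate inner end [14.6 15.8]
mate inner end [ 10.5 -30.6]
long inner [ -7.7 -30. ]
```

>>> play_rows:
  motion:
    - {"offset": [0,0.4,12],"turn": [0,0,0],"fingers": 8}
    - {"offset": [0,0,10],"turn": [0,0,0],"fingers": 8}
    - {"offset": [0,0,0],"turn": [0,0,0],"fingers": 8}
    - {"offset": [0,0,2],"turn": [0,0,0],"fingers": 8}
    - {"offset": [0,0,0],"turn": [0,0,0],"fingers": 8}
    - {"offset": [0,0,0],"turn": [0,0,0],"fingers": 8}

```text
t: 16.92
ee_pos: [0.5355, 0.1339, 0.014]
ee_rot: [3.142, -0.0, 0.228]
contact_force: [-0.4, 0.1, -1.6]
width: 0.0142
```

>>> play_rows:
  motion:
    - {"offset": [0,0,1.2],"turn": [0,0,0],"fingers": 8}
    - {"offset": [0,0,0],"turn": [0,0,0],"fingers": 8}
    - {"offset": [0,0,0],"turn": [0,0,0],"fingers": 28}
    - {"offset": [0,0,0],"turn": [0,0,0],"fingers": 28}
    - {"offset": [0,0,0],"turn": [0,0,0],"fingers": 28}
    - {"offset": [0,0,-30],"turn": [0,0,0],"fingers": 28}
    - {"offset": [0,0,-50],"turn": [0,0,0],"fingers": 28}
    - {"offset": [0,0,-15],"turn": [0,0,0],"fingers": 28}

```text
t: 17.92
ee_pos: [0.5365, 0.1339, 0.1104]
ee_rot: [3.141, -0.004, 0.228]
contact_force: [0.2, -0.3, -0.1]
width: 0.0284
```

```bash
python3 - <<'E'
from h import *
c=cap("wrist","w14")
go([.645,-.237,.11],-0.0947)
E
```

```text
pos [0.5367 0.1339 0.1108] yaw 0.2279 F [0.9 0.3 2.5] w 28.3 t 17.98
shift(tool,now) [ 21.7 385.8   1.2] turn [ 2.000e-04 -4.900e-03  3.226e-01]
shift after turn [142.9 359.    0.8]
```

View pics/w14.png

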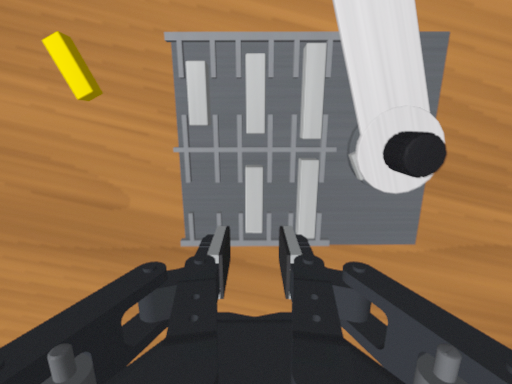

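>>> play_rows:
  motion:
    - {"offset": [3.1,55,0],"turn": [0,0,0],"fingers": 40}
    - {"offset": [3.1,55,0],"turn": [0,0,0],"fingers": 40}
    - {"offset": [3.1,55,0],"turn": [0,0,0],"fingers": 40}
    - {"offset": [3.1,55,0],"turn": [0,0,0],"fingers": 40}
    - {"offset": [3.1,55,0],"turn": [0,0,0],"fingers": 40}
    - {"offset": [3.1,55,0],"turn": [0,0,0],"fingers": 40}
    - {"offset": [3.1,55.5,0],"turn": [0,0,0],"fingers": 40}
    - {"offset": [0,0,0],"turn": [0,0,0.161],"fingers": 40}

```text
t: 18.98
ee_pos: [0.643, -0.2405, 0.105]
ee_rot: [-3.141, 0.002, 0.059]
contact_force: [-0.0, 0.6, -0.7]
width: 0.0396
```

>>> play_rows:
  motion:
    - {"offset": [0,0,0],"turn": [0,0,0.161],"fingers": 40}
    - {"offset": [0,0,0],"turn": [0,0,0],"fingers": 40}
    - {"offset": [0,0,0],"turn": [0,0,0],"fingers": 40}
    - {"offset": [0,0,0],"turn": [0,0,0],"fingers": 40}

```text
t: 19.48
ee_pos: [0.6436, -0.2367, 0.1074]
ee_rot: [-3.142, 0.0, -0.092]
contact_force: [0.3, 0.1, -0.3]
width: 0.0399
```

```bash
python3 - <<'E'
from h import *
c=cap("wrist","w15")
go([.645,-.237,.009],-0.0947)
bars(c,.016,(180,80,330,290))
E
```

```text
pos [ 0.6436 -0.2367  0.1075] yaw -0.0927 F [0.1 0.6 0.5] w 39.7 t 19.52
shift(tool,now) [ 1.4  0.2 98.5] turn [0.     0.0001 0.002 ]
shift after turn [ 1.4  0.2 98.5]
px [256. 192.] ctr 0.6484 -0.2385 LxW 48.5 14.5 ang -0.0993
```

View pics/w15.png

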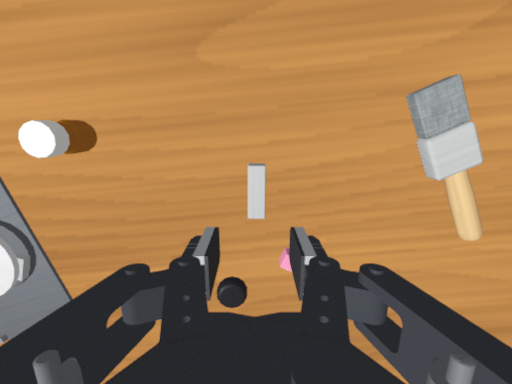

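>>> play_rows:
  motion:
    - {"offset": [5,1,0],"turn": [0,0,0.006],"fingers": 40}
    - {"offset": [0,0,45],"turn": [0,0,0],"fingers": 40}
    - {"offset": [0,0,35],"turn": [0,0,0],"fingers": 40}
    - {"offset": [0,0,19],"turn": [0,0,0],"fingers": 40}
    - {"offset": [0,0,0],"turn": [0,0,0],"fingers": 40}
    - {"offset": [0,0,0],"turn": [0,0,0],"fingers": 40}
    - {"offset": [0,0,0],"turn": [0,0,0],"fingers": 40}

```text
t: 20.4
ee_pos: [0.6492, -0.2386, 0.0102]
ee_rot: [3.141, -0.002, -0.1]
contact_force: [0.2, -0.9, 0.2]
width: 0.0397
```

>>> play_rows:
  motion:
    - {"offset": [0,0,0],"turn": [0,0,0],"fingers": 8}
    - {"offset": [0,0,0],"turn": [0,0,0],"fingers": 8}
    - {"offset": [0,0,0],"turn": [0,0,0],"fingers": 8}
    - {"offset": [0,0,0],"turn": [0,0,0],"fingers": 8}

```text
t: 20.9
ee_pos: [0.6489, -0.2384, 0.0095]
ee_rot: [3.141, -0.001, -0.1]
contact_force: [-1.6, -0.4, 5.5]
width: 0.0141
```

```bash
python3 - <<'E'
from h import *
c=cap("wrist","w16")
bars(c,.016,(225,150,280,320))
go([.5246,.1803,.09],.228)
E
```

```text
px [254. 244.] ctr 0.6485 -0.2377 LxW 48.5 14.9 ang -0.0914
pos [ 0.6489 -0.2384  0.0095] yaw -0.1001 F [-2.1 -0.4  6.4] w 14.0 t 20.95
shift(tool,now) [-165.4 -404.1  -80.9] turn [ 0.0007 -0.0011 -0.3281]
shift after turn [ -26.4 -436.   -80.5]
```

View pics/w16.png

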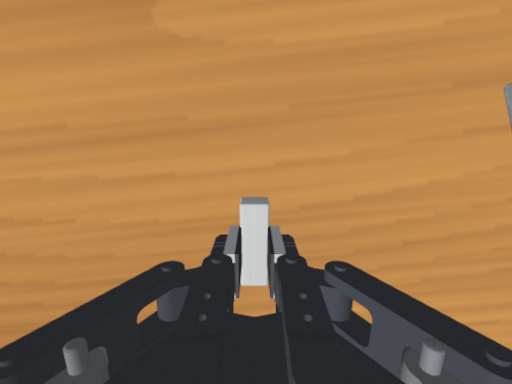

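>>> play_rows:
  motion:
    - {"offset": [0,0,-35],"turn": [0,0,0],"fingers": 8}
    - {"offset": [0,0,-55],"turn": [0,0,0],"fingers": 8}
    - {"offset": [0,0,0],"turn": [0,0,-0.164],"fingers": 8}
    - {"offset": [0,0,0],"turn": [0,0,-0.164],"fingers": 8}
    - {"offset": [-3.3,-54.5,0],"turn": [0,0,0],"fingers": 8}
    - {"offset": [-3.3,-54.5,0],"turn": [0,0,0],"fingers": 8}
    - {"offset": [-3.3,-54.5,0],"turn": [0,0,0],"fingers": 8}
    - {"offset": [-3.3,-54.5,0],"turn": [0,0,0],"fingers": 8}

```text
t: 21.95
ee_pos: [0.5855, -0.0273, 0.0984]
ee_rot: [-3.141, 0.0, 0.228]
contact_force: [-0.2, 0.9, -0.8]
width: 0.0144
```

>>> play_rows:
  motion:
    - {"offset": [-3.3,-54.5,0],"turn": [0,0,0],"fingers": 8}
    - {"offset": [-3.3,-54.5,0],"turn": [0,0,0],"fingers": 8}
    - {"offset": [-3.3,-54.5,0],"turn": [0,0,0],"fingers": 8}
    - {"offset": [-3.3,-54.5,0],"turn": [0,0,0],"fingers": 8}
    - {"offset": [0,0,30],"turn": [0,0,0],"fingers": 8}
    - {"offset": [0,0,29],"turn": [0,0,0],"fingers": 8}
    - {"offset": [0,0,0],"turn": [0,0,0],"fingers": 8}
    - {"offset": [0,0,0],"turn": [0,0,0],"fingers": 8}

```text
t: 22.95
ee_pos: [0.5249, 0.1805, 0.0406]
ee_rot: [3.141, -0.001, 0.228]
contact_force: [0.1, -0.2, -0.8]
width: 0.0142
```

```bash
python3 - <<'E'
from h import *
c=cap("wrist","w17")
go([.5246,.1803,.04],.228)
crop(c,180,70,440,245,3,"w17c")
E
```

```text
pos [0.5251 0.1805 0.0409] yaw 0.2276 F [ 0.7  0.7 -1. ] w 14.2 t 23.0
shift(tool,now) [-0.5  0.1  0.8] turn [ 0.0002 -0.002  -0.0004]
shift after turn [-0.5  0.1  0.9]
```

View pics/w17c.png

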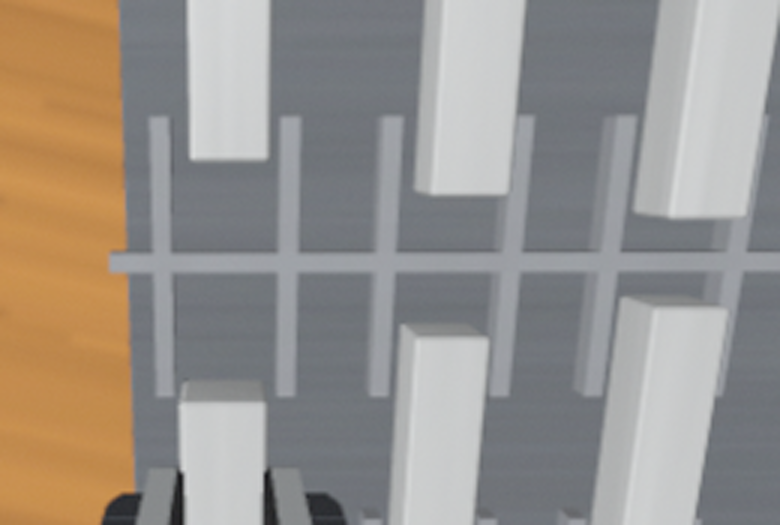

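>>> play_rows:
  motion:
    - {"offset": [0,0.4,12],"turn": [0,0,0],"fingers": 8}
    - {"offset": [0,0,11],"turn": [0,0,0],"fingers": 8}
    - {"offset": [0,0,0],"turn": [0,0,0],"fingers": 8}
    - {"offset": [0,0,3.5],"turn": [0,0,0],"fingers": 8}
    - {"offset": [0,0,0],"turn": [0,0,0],"fingers": 8}
    - {"offset": [0,0,0],"turn": [0,0,0],"fingers": 8}

```text
t: 23.75
ee_pos: [0.5247, 0.1801, 0.0134]
ee_rot: [3.141, -0.001, 0.228]
contact_force: [0.2, -0.9, 2.4]
width: 0.0142
```

>>> play_rows:
  motion:
    - {"offset": [0,0,0],"turn": [0,0,0],"fingers": 28}
    - {"offset": [0,0,0],"turn": [0,0,0],"fingers": 28}
    - {"offset": [0,0,0],"turn": [0,0,0],"fingers": 28}
    - {"offset": [0,0,-30],"turn": [0,0,0],"fingers": 28}
    - {"offset": [0,0,-50],"turn": [0,0,0],"fingers": 28}
    - {"offset": [0,0,-40],"turn": [0,0,0],"fingers": 28}
    - {"offset": [0,0,0],"turn": [0,0,0],"fingers": 28}
    - {"offset": [0,0,0],"turn": [0,0,0],"fingers": 28}

```text
t: 24.75
ee_pos: [0.5239, 0.18, 0.1321]
ee_rot: [-3.141, 0.002, 0.228]
contact_force: [-0.7, 0.1, -0.1]
width: 0.0279
```

```bash
python3 - <<'E'
from h import *
c=cap("wrist","w18"); bars(c,.020,(150,0,340,255))
c=cap("top","t2"); crop(c,140,100,350,240,3.8,"t2c")
for ax in ([.6069,.0255],[.6064,.0265]): go([*ax,.13],.228)
E
```

```text
px [253. 191.] ctr 0.5243 0.181 LxW 46.6 13.1 ang 0.2267
px [302. 193.] ctr 0.5346 0.1346 LxW 58.8 13.7 ang 0.2267
px [255.  92.] ctr 0.6132 0.2005 LxW 47.0 13.4 ang 0.2344
px [308.  92.] ctr 0.6232 0.1537 LxW 59.5 14.0 ang 0.2296
pos [0.5237 0.18   0.1317] yaw 0.2278 F [-0.2  0.5 -0.4] w 28.3 t 24.85
shift(tool,now) [ 46.1 169.3   1.6] turn [-0.0002  0.0026 -0.0002]
shift after turn [ 46.1 169.3   1.7]
pos [0.5237 0.18   0.1317] yaw 0.2278 F [-0.2  0.5 -0.4] w 28.3 t 24.85
shift(tool,now) [ 45.9 168.2   1.6] turn [-0.0002  0.0026 -0.0002]
shift after turn [ 45.8 168.2   1.7]
```

View pics/w18.png

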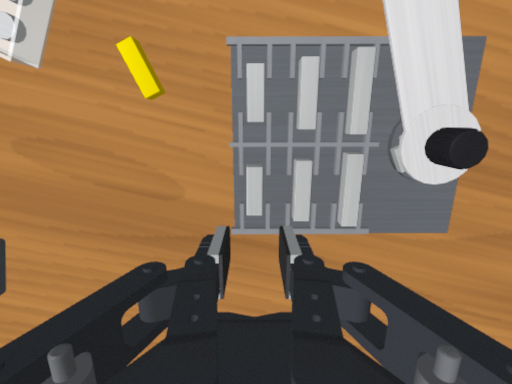

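View pics/t2c.png

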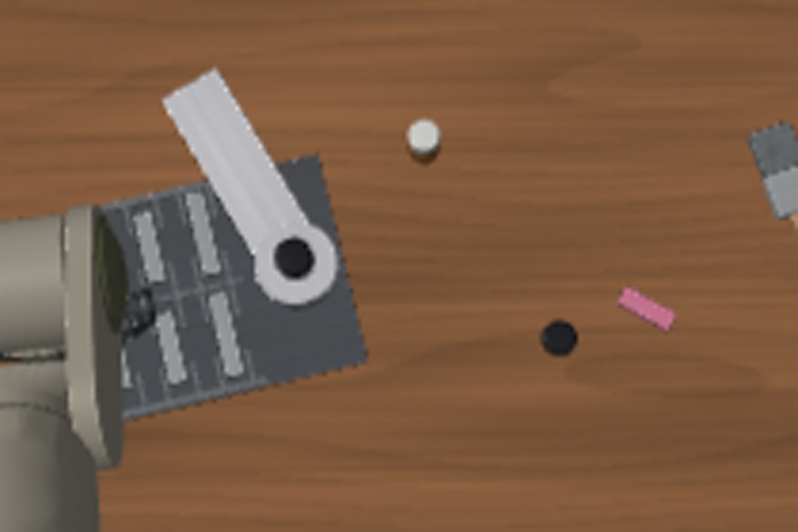

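>>> play_rows:
  motion:
    - {"offset": [15.3,56.2,0],"turn": [0,0,0],"fingers": 70}
    - {"offset": [15.3,56.2,0],"turn": [0,0,0],"fingers": 70}
    - {"offset": [15.3,56.2,0],"turn": [0,0,0],"fingers": 70}
    - {"offset": [0,0,10],"turn": [0,0,0],"fingers": 70}
    - {"offset": [0,0,0],"turn": [0,0,0],"fingers": 70}
    - {"offset": [0,0,0],"turn": [0,0,0],"fingers": 70}

```text
t: 25.6
ee_pos: [0.6067, 0.0274, 0.1229]
ee_rot: [-3.141, 0.001, 0.229]
contact_force: [0.2, 0.2, 0.8]
width: 0.07
```

```bash
python3 - <<'E'
from h import *
c=cap("wrist","w19")
go([.6067,.026,.036],.228)
im=c["image"]; k=np.zeros((384,512),np.uint8); k[120:290,222:290]=255
crop(c,150,80,350,280,3,"w19c")
print(proj(c,[.6067,.026,.062]),proj(c,[.6067,.026,.028]))
E
```

```text
pos [0.6069 0.0273 0.1232] yaw 0.2293 F [ 0.3 -0.3  0.7] w 69.7 t 25.65
shift(tool,now) [-0.5  1.3 87.2] turn [-0.0001  0.0001  0.0013]
shift after turn [-0.5  1.2 87.2]
[256.07407395 208.81679771] [255.82119718 197.29456321]
```

View pics/w19c.png

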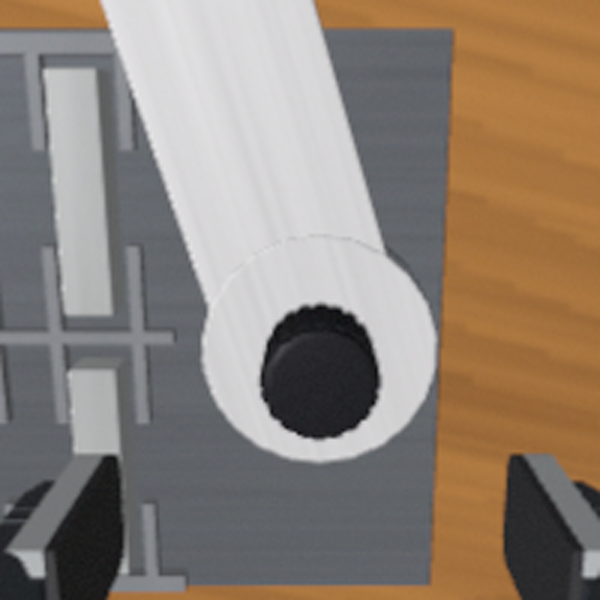

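>>> play_rows:
  motion:
    - {"offset": [-0.3,1.2,0],"turn": [0,0,0],"fingers": 70}
    - {"offset": [0,0,40],"turn": [0,0,0],"fingers": 70}
    - {"offset": [0,0,30],"turn": [0,0,0],"fingers": 70}
    - {"offset": [0,0,16],"turn": [0,0,0],"fingers": 70}
    - {"offset": [0,0,0],"turn": [0,0,0],"fingers": 70}
    - {"offset": [0,0,0],"turn": [0,0,0],"fingers": 50}
    - {"offset": [0,0,0],"turn": [0,0,0],"fingers": 40}

```text
t: 26.52
ee_pos: [0.6077, 0.0249, 0.0382]
ee_rot: [3.141, -0.002, 0.228]
contact_force: [-0.1, -0.5, 0.6]
width: 0.0398
```

>>> play_rows:
  motion:
    - {"offset": [0,0,0],"turn": [0,0,0],"fingers": 22}
    - {"offset": [0,0,0],"turn": [0,0,0],"fingers": 22}
    - {"offset": [0,0,0],"turn": [0,0,0],"fingers": 22}
    - {"offset": [0,0,0],"turn": [0,0,0],"fingers": 22}
  grip_force: 90

```text
t: 27.02
ee_pos: [0.6075, 0.0255, 0.0385]
ee_rot: [-3.141, -0.001, 0.228]
contact_force: [-2.4, 4.0, 7.0]
width: 0.0295
```

>>> play_rows:
  motion:
    - {"offset": [0,0,-4],"turn": [0,0,0],"fingers": 22}
    - {"offset": [0,0,-4],"turn": [0,0,0],"fingers": 22}
    - {"offset": [0,0,-4],"turn": [0,0,0],"fingers": 22}
    - {"offset": [0,0,0],"turn": [0,0,0],"fingers": 22}
    - {"offset": [0,0,0],"turn": [0,0,0],"fingers": 22}

```text
t: 27.65
ee_pos: [0.6073, 0.0255, 0.0487]
ee_rot: [-3.141, -0.001, 0.228]
contact_force: [4.6, 4.8, -7.5]
width: 0.0295
```

```bash
python3 - <<'E'
from h import *
c=cap("wrist","w20"); s=bot.read_state(); print(s["contact_force"],s["ft_torque"])
E
```

```text
[ 4.39724252  4.5368014  -7.67839264] [ 0.62365985 -0.74530786 -0.00501328]
```

View pics/w20.png

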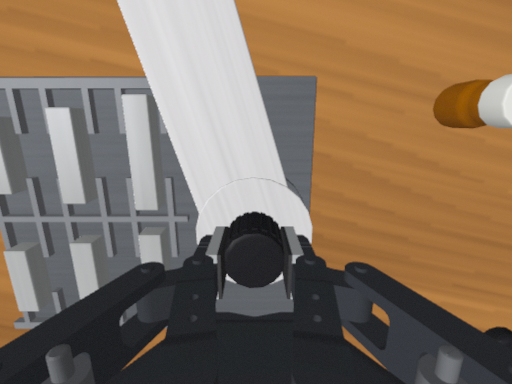

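>>> play_rows:
  motion:
    - {"offset": [0,0,-1.5],"turn": [0,0,0],"fingers": 22}
    - {"offset": [0,0,0],"turn": [0,0,-0.08],"fingers": 22}
    - {"offset": [0,0,0],"turn": [0,0,-0.08],"fingers": 22}
    - {"offset": [0,0,0],"turn": [0,0,0],"fingers": 22}

```text
t: 28.2
ee_pos: [0.6073, 0.0256, 0.0501]
ee_rot: [-3.141, -0.001, 0.389]
contact_force: [4.2, 4.6, -7.5]
width: 0.0296
```

```bash
python3 - <<'E'
from h import *
c=cap("wrist","w21"); s=bot.read_state(); print(s["contact_force"],s["ft_torque"])
E
```

```text
[ 4.41616768  5.10458504 -7.87385396] [ 0.71715001 -0.7626591   0.00107494]
```

View pics/w21.png

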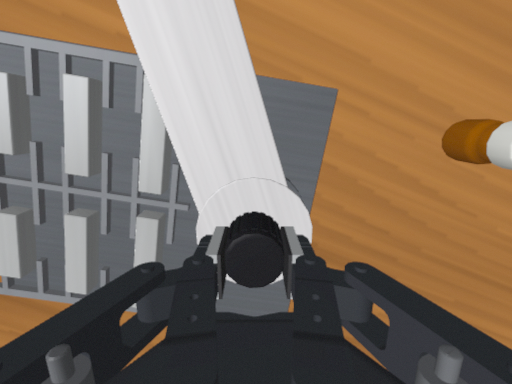

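The arm turns with the gripper (the arm is fixed in the image while the tray has rotated). I'll continue to 1.22 rad in total.

>>> play_rows:
  motion:
    - {"offset": [0,0,0],"turn": [0,0,-0.13],"fingers": 22}
    - {"offset": [0,0,0],"turn": [0,0,-0.13],"fingers": 22}
    - {"offset": [0,0,0],"turn": [0,0,-0.13],"fingers": 22}
    - {"offset": [0,0,0],"turn": [0,0,-0.13],"fingers": 22}
    - {"offset": [0,0,0],"turn": [0,0,-0.13],"fingers": 22}
    - {"offset": [0,0,0],"turn": [0,0,-0.13],"fingers": 22}
    - {"offset": [0,0,0],"turn": [0,0,-0.13],"fingers": 22}
    - {"offset": [0,0,0],"turn": [0,0,-0.13],"fingers": 22}

```text
t: 29.25
ee_pos: [0.6068, 0.0262, 0.0498]
ee_rot: [-3.14, -0.002, 1.432]
contact_force: [1.9, 6.9, -8.0]
width: 0.0294
```

>>> play_rows:
  motion:
    - {"offset": [0,0,0],"turn": [0,0,-0.02],"fingers": 22}
    - {"offset": [0,0,0],"turn": [0,0,0],"fingers": 22}
    - {"offset": [0,0,0],"turn": [0,0,0],"fingers": 22}

```text
t: 29.62
ee_pos: [0.6068, 0.0262, 0.0498]
ee_rot: [-3.14, -0.002, 1.448]
contact_force: [2.7, 7.4, -8.2]
width: 0.0295
```

```bash
python3 - <<'E'
from h import *
c=cap("wrist","w22"); s=bot.read_state(); print(s["ee_rot"],s["contact_force"],s["ft_torque"])
c=cap("scene","s2"); crop(c,130,120,350,320,3.6,"s2c")
E
```

```text
[-3.14019098e+00 -1.79297164e-03  1.44786754e+00] [ 2.04739153  7.00229962 -8.48550503] [ 1.18701979 -0.54987211  0.02834325]
```

View pics/w22.png

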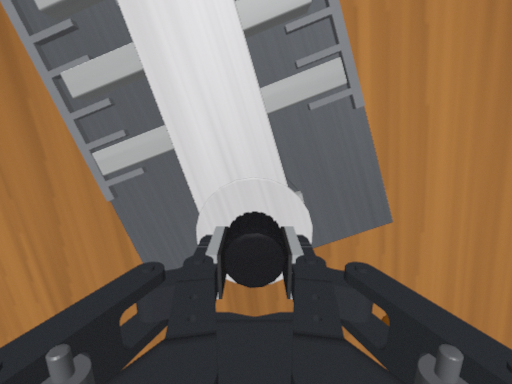

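View pics/s2c.png

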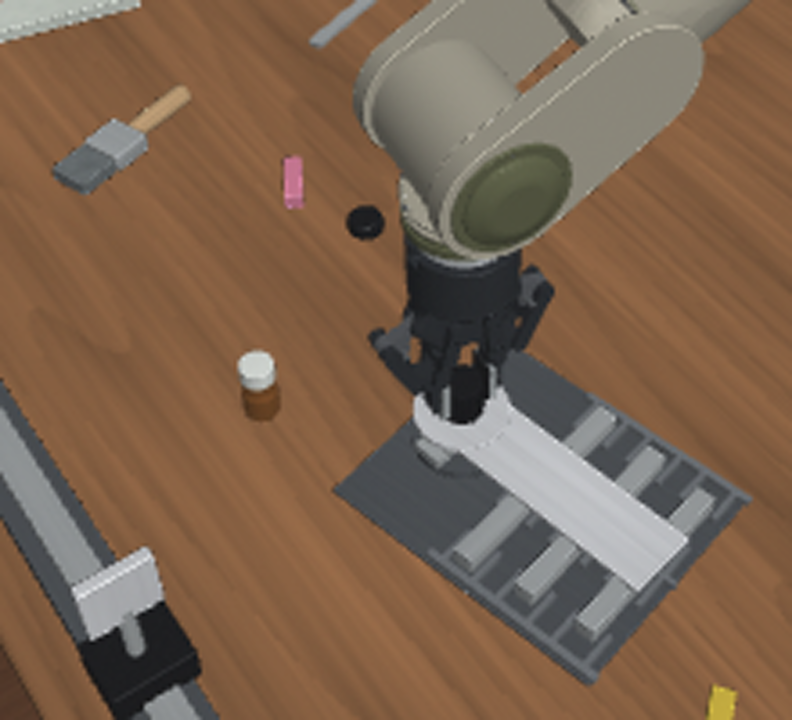

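Turned across all rows. Now lower it by 12 mm and check it settles in the notch.

>>> play_rows:
  motion:
    - {"offset": [0,0,4],"turn": [0,0,0],"fingers": 22}
    - {"offset": [0,0,4],"turn": [0,0,0],"fingers": 22}
    - {"offset": [0,0,3.5],"turn": [0,0,0],"fingers": 22}
    - {"offset": [0,0,0],"turn": [0,0,0],"fingers": 22}
    - {"offset": [0,0,0],"turn": [0,0,0],"fingers": 22}

```text
t: 30.35
ee_pos: [0.6068, 0.0262, 0.0387]
ee_rot: [-3.14, -0.002, 1.448]
contact_force: [0.7, 7.1, -5.3]
width: 0.0291
```

>>> play_rows:
  motion:
    - {"offset": [0,0,0],"turn": [0,0,0],"fingers": 60}
    - {"offset": [0,0,0],"turn": [0,0,0],"fingers": 60}
    - {"offset": [0,0,0],"turn": [0,0,0],"fingers": 60}
    - {"offset": [0,0,0],"turn": [0,0,0],"fingers": 60}
    - {"offset": [0,0,-30],"turn": [0,0,0],"fingers": 60}
    - {"offset": [0,0,-50],"turn": [0,0,0],"fingers": 60}
    - {"offset": [0,0,-50],"turn": [0,0,0],"fingers": 60}
    - {"offset": [0,0,0],"turn": [0,0,0],"fingers": 60}

```text
t: 31.35
ee_pos: [0.6088, 0.0247, 0.1733]
ee_rot: [3.134, 0.0, 1.448]
contact_force: [-0.2, 0.0, -0.0]
width: 0.0599
```

>>> play_rows:
  motion:
    - {"offset": [-50,0,0],"turn": [0,0,0],"fingers": 60}
    - {"offset": [-50,0,0],"turn": [0,0,0],"fingers": 60}
    - {"offset": [-50,0,0],"turn": [0,0,0],"fingers": 60}
    - {"offset": [-50,0,0],"turn": [0,0,0],"fingers": 60}
    - {"offset": [0,0,0],"turn": [0,0,0],"fingers": 60}
    - {"offset": [0,0,0],"turn": [0,0,0],"fingers": 60}

```text
t: 32.1
ee_pos: [0.5824, -0.1729, 0.1683]
ee_rot: [-3.14, -0.001, 1.448]
contact_force: [0.4, -0.1, 0.5]
width: 0.0598
```

```bash
python3 - <<'E'
from h import *
c=cap("scene","s3"); crop(c,130,120,350,320,3.6,"s3c")
c=cap("top","t3"); crop(c,140,100,350,240,3.8,"t3c")
print(bot.read_state()["contact_force"])
E
```

```text
[-0.30717051  0.17639868  0.35593084]
```

View pics/s3c.png

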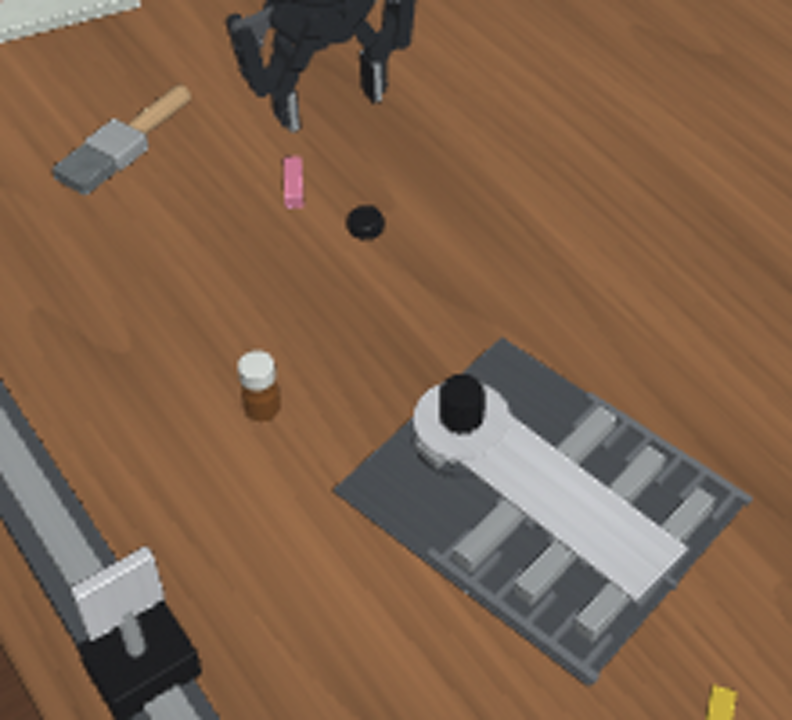

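View pics/t3c.png

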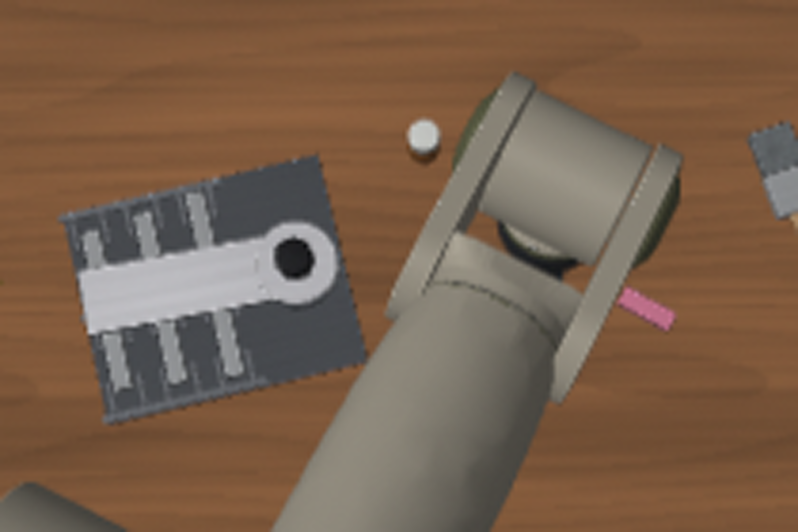

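```bash
python3 - <<'E'
from h import *
for n in("s1","s3"):
    im=load(n)["image"][215:250,245:275]; m=im.max(2)<60; ys,xs=np.nonzero(m); print(n,m.sum(),ys.min()+215,ys.max()+215,xs.mean()+245,ys.mean()+215)
c=load("s3")
for z in(.062,.069): print(proj(c,[.6067,.026,z]))
T=load("t3"); e=np.array([[85,271],[92,332]]); 
m=ray(T,88.5/3.8+140,302/3.8+100,.028); k=ray(T,294/3.8+140,258/3.8+100,.062); d=(m-k)[:2]; print("arm angle - tray yaw",np.arctan2(d[1],d[0])-.228)
E
```

```text
s1 167 224 239 257.6946107784431 231.61077844311376
s3 171 224 249 257.4561403508772 231.98245614035088
[258.68566294 228.12495388]
[258.70302132 226.43396076]
arm angle - tray yaw 1.5101939749504407
```

```bash
python3 - <<'E'
from cell import bot
print(bot.sign_off())
E
```

```text
the job is handed in; nothing more can be done
None
```

I laid the three grey bars in the empty bays: long in the row at y = -32 mm, mid at +16 mm and short at +64 mm. I then lifted the keeper knob, turned it 1.22 rad across the rows and lowered and released it. I handed the job in at about 32 s.

- **Bars:** The wrist image after placing showed all three lying straight in their bays (measured angle for short and mid: 0.227 rad, tray 0.228). The short and mid bars measured about 91 mm from their mates; I judged the long one by eye. The final top and scene pictures show all six bars lined up under the keeper arm.
- **Keeper:** The knob's height in the scene picture matches the start within 0.4 px, where 7 mm of lift would show as about 1.7 px. The arm angle from the coarse top view works out at about 1.16 rad of turn. The gripper turned 1.22 rad, so the two figures differ slightly, but both are above the 1.1 limit.
- **Other things:** The loupe and vial were where they started in the final scene picture, as were the brush and the pink and yellow look-alikes. The caliper was mostly outside that view, but I never moved near it. The gripper was clear of everything at hand-in.
- **Disagreement between cameras:** The wrist and top cameras differed by 1 to 4 mm on the tray position. I therefore placed the bars by comparing the held bar with the ridges in the wrist image.

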